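Fish the microscope's auxiliary lens out from under the bench riser

ROBOT

A 7-joint arm with a two-finger parallel gripper is mounted at the origin on the work surface. World frame = base frame: x ahead of the robot, y to its left, z up, the work surface at z = 0. Lengths are in m, angles in rad, forces in N, time in s.
With the tool pointing down it reaches from about 0.35 to 0.9 m from the base axis. Payload 7.2 kg.
Tool frame: the origin (TCP) lies midway between the tips of the shut fingers; the grasp point (between the pads) lies 19 mm behind it; z points along the fingers, y is the direction in which the jaws open and shut (so a half turn about z gives the same grasp; the last joint's range is limited). The gripper opens to 88 mm and grips with 3 to 60 N. Pads are 20 mm wide; open, the fingers measure 115 mm over their backs; the gripper's body (75 mm by 178 mm) begins 61 mm behind the grasp point.
Start: joints at [-1.333, 0.411, -0.013, 1.596, 0.006, 1.134, -0.082], TCP at [0.188, 0.596, 0.223] pointing down, gripper open.
Joint ranges: [-2.95, 2.95], [-0.29, 1.99], [-1.47, 1.44], [0.14, 2.54], [-1.03, 4.17], [0.13, 1.85], [-2.86, 2.86]. Speed limits (rad/s): [2.39, 2.39, 3.01, 3.01, 3.14, 3.14, 3.14].

INTERFACE

Orientations are given as a rotation vector (axis times angle).
In Python, from bench import arm, eyes, job gives the robot as it stands.
- The arm moves only by the tool arm_command, never from a script. Its argument "moves" is a list of rows, each a list of 2 entries, a list of its own where there are three numbers: the shift along the tool's x, y, z in m, then the turn about the tool's z in degrees. A call has 1 to 5 rows; each row shifts and turns the pose as measured when the row begins, along the tool's axes as they then stand; what a row does not reach is not made up. A row lasts 1/8 s, in which the tool goes at most 62.5 mm and 10.7 degrees, less where a joint would pass 70% of its speed; a pose out of reach is approached as far as the arm can. A call is refused whole if a number of a shift passes 0.0625 or a number of a turn 10.7, either way. A call with a gripper value outside its range is refused whole. "gripper" is the opening, from 0 (shut) to 1 (fully open), set as the call begins (left out, the last holds). The fingers move at their own pace and stop on an object; "newtons" is the grip in N (left out, the last holds). Time passes only in rows, so rows that do not move let the fingers close. It gives the time, the measured TCP pose, the force and the opening at its end, in the units of the state.
- arm.state(): the state, without advancing time (a new reading comes with each control period).
- eyes.grab_frame(name): name is "scene" or "top" or "wrist"; returns a dict with "pixels" (420x560x3 uint8, blue, green, red), "fx", "fy", "cx", "cy" (pixels), "rvec" (rotation vector, rad) and "tvec" (3), from world to camera coordinates, as OpenCV has them. Camera axes: x right, y down, z forward; pixel columns grow to the right and rows downward; lengths in m; the calibration is good to about 2 mm. A picture is of the moment at which its call begins. There is no depth.
- job.sign_off(): hands the job in, once; it reports no verdict.
The state is a dict: "time_s": time; "qpos": joint angles; "qvel": joint speeds; "effort": joint torques, N m; "ee_pos": TCP position; "orientation": TCP orientation; "wrist_force": force on the tool from outside, world axes, zero at the start; "torque": the same for the moment, N m; "grip_width": opening from 0.0 (shut) to 1.0 (fully open).
Only numpy, scipy, OpenCV 4.12 (cv2) and the standard library are available. Lean on these libraries where they do the work, as an engineer would, in place of code of your own. Each camera call takes 0.05 s, during which the arm holds its last target.

TASK

The microscope's auxiliary lens has slid right to the back of the low gap under the clear acrylic riser. Reach in with the bent rod, whose rubber end fits inside the lens's raised rim, and draw the lens out to the front with it; then put the rod down on the open bench and lay the lens flat in the cork-lined tray, without dropping it. Be gentle: neither the lens nor the acrylic may be leaned on hard, and the bottles, the jar and the painted panel must stay where they are.

Things in the scene. Friction and masses are not known exactly. Their poses are not given: they have to be found in the camera images.
- riser: low clear acrylic bench riser, fixed: 6 mm sheet, 240 mm wide (its y), 110 deep (its x), 40 high. Roof, side walls and back wall; open only at the front, its -x side, which roughly faces the robot. Gap inside 34 mm high, 228 wide, 104 deep, floored by the bench (z = 0). Origin: centre of its footprint on the bench, z up. Cracks if rod or robot loads it beyond 10 N
- mouth (a point): middle of the riser's open front edge at bench level (55 mm in -x of riser); its axes are those of the riser: -x points out of the gap
- lens: dropped part: lens in a round black mount with a brass band, 60 mm across, 14 high, 80 to 140 g, flat on the bench, glass up, 1 to 4 mm from the riser's back wall (no room to hook behind), seen through the clear roof. Its top is a flat-bottomed dish: glass 11 mm above the underside, inside a rim 3 mm higher and 5 mm wide. Origin: centre of underside, z up. Damaged if the rod loads it beyond 12 N
- rod: bent reaching rod, 150 g, standing upright on a round steel foot 30 mm across, 18 high. From the foot, 10 mm above its underside, a stiff 6 mm rod runs along the body's +x; 100 mm from the handle axis it bends down into a round rubber cap, radius 5.5. Hand-bent: the cap's lowest point is 0 to 8 mm higher than the foot's underside, unmeasured: find it by touch. Origin: centre of foot's underside, z up
- handle (a point): point to grip on the rod's upright wooden handle, on its axis, 75 mm above the foot's underside; the handle is 18 x 18 mm square (faces along the rod body's x and y) and spans 18 to 110 mm above the foot's underside; same axes as rod
- tray: wooden tray with thin cork lining, fixed, 150 x 150 mm outside, 18 high, walls and floor 5 thick: the lens comes to rest 5 mm above the bench. Origin: centre of its underside, z up
- amber_bottle: small amber bottle, 42 mm across, 85 mm high, standing on the riser's roof; leave alone. Origin: centre of its underside
- white_bottle: small white bottle with red cap, 38 mm across, 72 mm high, standing on the riser's roof; leave alone. Origin: centre of its underside
- panel: small painted and gilded wooden panel, 150 x 115 x 22 mm, lying on the bench; leave alone. Origin: centre of its underside
- jar: clear jar with black lid, 60 mm across, 80 mm high, standing on the bench; leave alone. Origin: centre of its underside
Mind the look-alikes: they are no part of the job. Leave any turquoise look-alike of the tray alone.

How it is judged:
On the way, in this order (a step that is already met when the one before it is completed fails the run):
1. the rod's end touches the lens while the lens is still at the back of the gap (contact force between rod and lens above 0.5 N and x of lens in the frame of riser above 0 m), for 0.1 s.
2. the rod, in contact with it, has drawn the lens more than half way out of the mouth (contact force between rod and lens above 0.2 N and x of lens in the frame of riser below -0.06 m), for 0.05 s.
At the end, for the whole second after the job is handed in: The lens lies flat on the tray's floor (within 4 mm, 0.12 rad), released and at rest; the rod is down on the open bench (foot under 30 mm high), at rest, clear of lens, tray and riser; bottles, jar and panel within 20 mm of where they were and upright (x of lens in the frame of tray between -0.045 and 0.045 m and y of lens in the frame of tray between -0.045 and 0.045 m and z of lens in the frame of tray below 0.009 m and angle between lens's own z axis and vertical below 0.12 rad and linear speed of each of lens, rod below 0.02 m/s and height (world z) of rod below 0.03 m and contact force between rod and lens below 0.05 N and contact force between rod and tray below 0.05 N and contact force between rod and riser below 0.05 N and (x of rod in the frame of riser below -0.055 m or y of rod in the frame of riser above 0.12 m or y of rod in the frame of riser below -0.12 m)); the robot touches nothing.
It fails at once if the rod loads the lens with more than 12 N (contact force between rod and lens above 12 N).
It fails at once if the rod or the robot loads the acrylic riser with more than 10 N (contact force between any of rod, the arm, the fingers and riser above 10 N).
It fails at once if the lens is dropped or flung (faster than 0.6 m/s with no finger on it) (linear speed of lens above 0.6 m/s and contact force between the fingers and lens below 0.05 N).
It fails at once if a bottle, the jar or the panel is moved by more than 20 mm or knocked over (distance of any of amber_bottle, white_bottle, panel, jar from where it was at the start of the episode above 0.02 m or angle between any of amber_bottle, white_bottle, jar's own z axis and vertical above 0.3 rad).
It also fails if it takes over 72 s, if anything falls off the work surface, if the arm or the gripper's body presses on something with over 40 N, if the wrist force passes 120 N, or if a joint passes its speed limit or range.

## Working session

There is one attempt and no reset: what is moved stays moved. The work goes in short steps, Python scripts to look and compute and a tool call to move; the robot and the scene stay as the last step left them, time stands still between calls to the robot, and variables do not carry over. Pictures are saved under pics/ and viewed, and the job is handed in when it is done.

Besides the shell and the picture viewer there is one more tool, called after ">>>" in YAML: its name, and indented under it one key for each argument. arm_command: Moves the arm, as the interface text tells. Its arguments: {"type":"object","properties":{"moves":{"type":"array","items":{"type":"array"}},"gripper":{"type":"number"},"newtons":{"type":"number"}},"required":["moves"]}

```bash
mkdir -p pics; ls
python3 - <<'E'
from bench import arm, eyes, job
import cv2
print(arm.state())
for n in ("scene","top","wrist"):
    f=eyes.grab_frame(n); cv2.imwrite(f"pics/{n}0.png",f["pixels"])
    print(n,{k:v for k,v in f.items() if k!="pixels"})
E
```

```text
pics
{'time_s': 0.0, 'qpos': array([-1.33321969,  0.41188704, -0.01271128,  1.5970485 ,  0.0055859 ,
        1.1343078 , -0.08216661]), 'qvel': array([ 2.13854431e-04,  2.62408378e-05,  1.44136054e-03,  7.66086543e-04,
        1.51692429e-03, -6.71129920e-04, -7.61853236e-04]), 'effort': array([ 3.36452867e-04, -5.87954307e+01,  6.41337689e-01, -2.91063112e+01,
       -5.39477100e-02,  1.83932029e-02,  1.45688009e-04]), 'ee_pos': array([0.18802835, 0.5955058 , 0.22181528]), 'orientation': array([-4.78341852e-01, -3.10481563e+00,  2.52698373e-03]), 'wrist_force': array([-0.30935301, -0.00872521, -0.70401151]), 'torque': array([-0.01755147,  0.05176314, -0.01062409]), 'grip_width': 0.9984133836724776}
scene {'fx': 491.28146547322314, 'fy': 491.28146547322314, 'cx': 289.472932391463, 'cy': 206.98144037802584, 'rvec': array([ 2.07531588,  1.0382087 , -0.50375532]), 'tvec': array([-0.26580304, -0.15572343,  1.63962691])}
top {'fx': 514.3769405159801, 'fy': 514.3769405159801, 'cx': 289.8841694182065, 'cy': 209.07958732236816, 'rvec': array([ 2.16702129, -2.17368209,  0.15244423]), 'tvec': array([-0.00951707,  0.47258739,  1.36849527])}
wrist {'fx': 295.3134382715944, 'fy': 295.3134382715944, 'cx': 276.41155885607617, 'cy': 208.36335248850705, 'rvec': array([-2.36824653, -1.7366018 , -0.2099302 ]), 'tvec': array([-0.62453736, -0.02878311,  0.39064892])}
```

View pics/scene0.png

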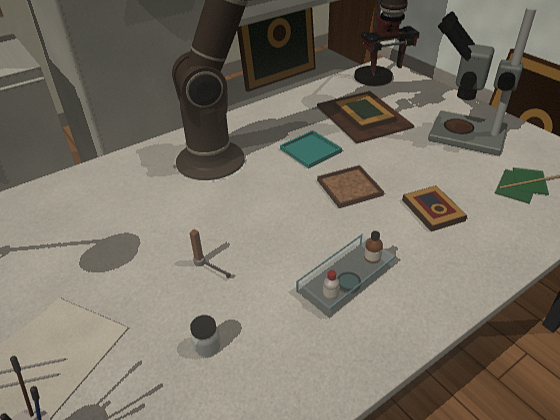

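View pics/top0.png

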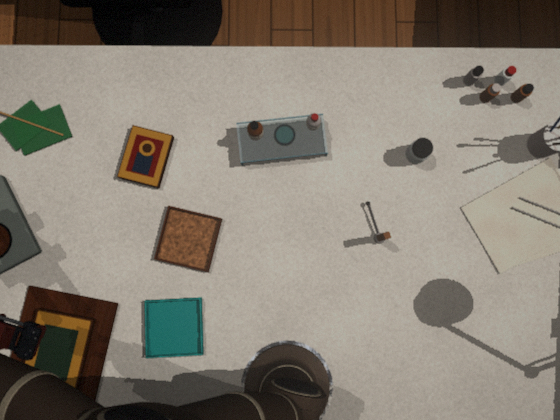

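View pics/wrist0.png

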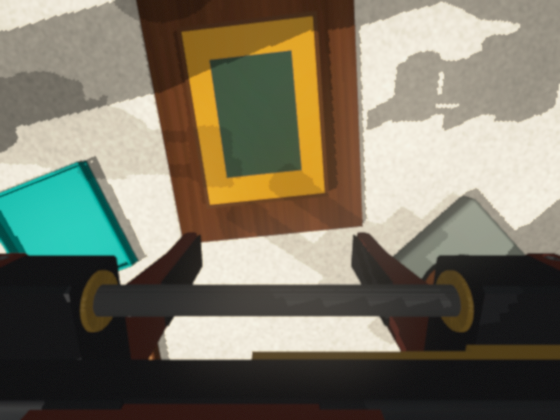

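The top view shows the riser at about (282,140) with the lens at (285,134), the rod at (380,238) with its tip at (366,204), the cork tray at (188,239) and the jar at (422,148). Next I'll zoom in for measurements.

```bash
cat > h.py <<'E'
from bench import arm, eyes, job
import cv2, numpy as np
from scipy.spatial.transform import Rotation as R
def ray(f,u,v,z):
    Rm=cv2.Rodrigues(f["rvec"])[0]; t=f["tvec"]
    d=Rm.T@np.array([(u-f["cx"])/f["fx"],(v-f["cy"])/f["fy"],1]); c=-Rm.T@t
    return c+d*(z-c[2])/d[2]
def proj(f,P):
    K=np.array([[f["fx"],0,f["cx"]],[0,f["fy"],f["cy"]],[0,0,1]])
    return cv2.projectPoints(np.atleast_2d(np.array(P,float)),f["rvec"],f["tvec"],K,None)[0][:,0]
def crop(f,x0,y0,w,h,s,name):
    im=cv2.resize(f["pixels"][y0:y0+h,x0:x0+w],None,fx=s,fy=s,interpolation=cv2.INTER_CUBIC); cv2.imwrite("pics/"+name,im)
E
python3 - <<'E'
from h import *
f=eyes.grab_frame("top"); 
import pickle; pickle.dump(f,open("top.pkl","wb"))
crop(f,225,100,110,75,7,"t_riser.png"); crop(f,340,190,80,60,9,"t_rod.png"); crop(f,145,195,85,85,7,"t_tray.png")
f=eyes.grab_frame("scene"); pickle.dump(f,open("scene.pkl","wb"))
crop(f,170,215,80,75,8,"s_rod.png"); crop(f,285,220,125,100,6,"s_riser.png")
E
```

```text
(no output)
```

View pics/t_riser.png

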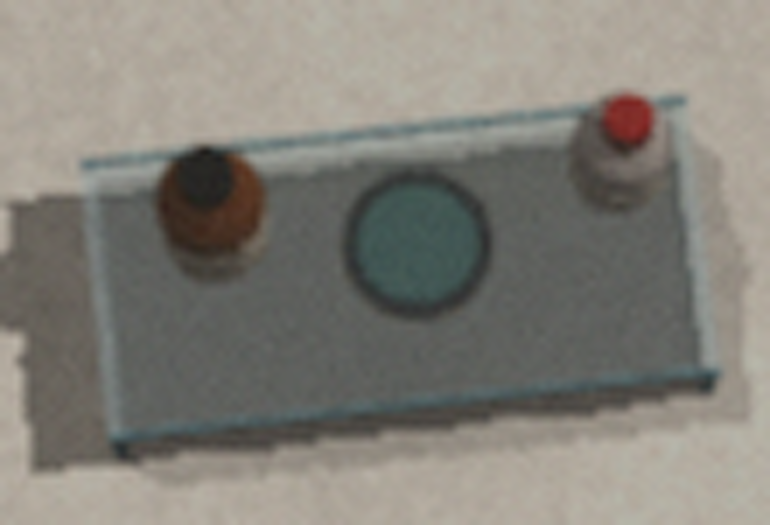

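View pics/t_rod.png

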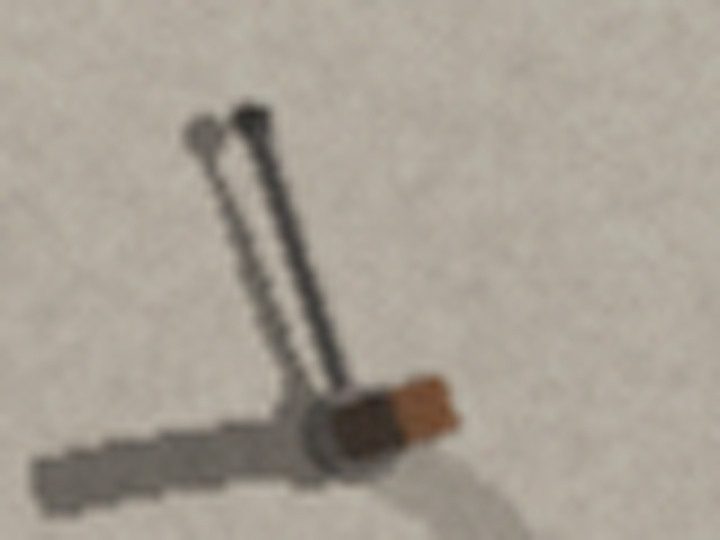

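View pics/t_tray.png

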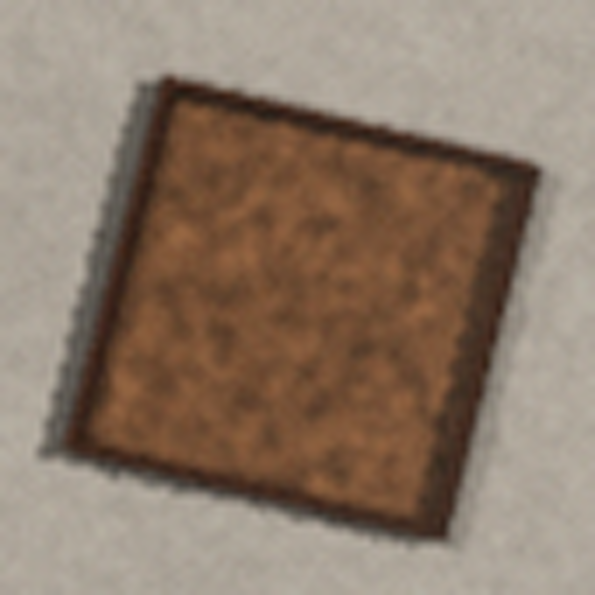

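View pics/s_rod.png

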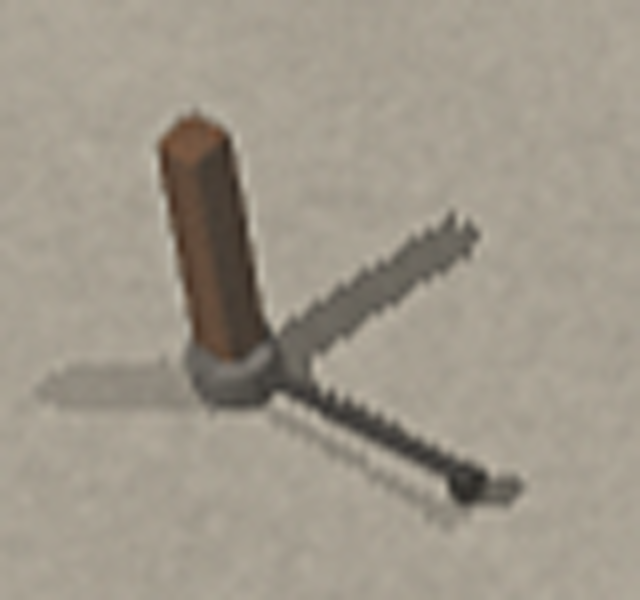

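View pics/s_riser.png

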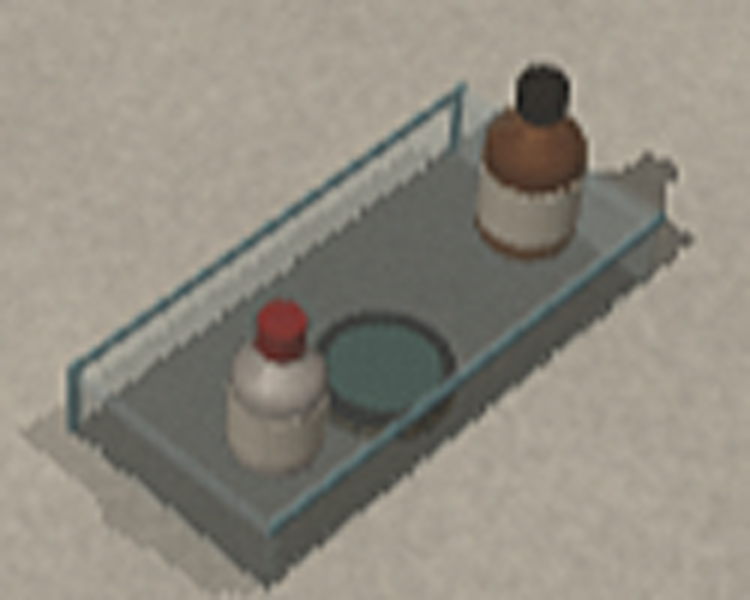

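```bash
cat > m.py <<'E'
from h import *; import pickle
f=pickle.load(open("top.pkl","rb")); s=pickle.load(open("scene.pkl","rb"))
def c(u,v,x0,y0,k): return ((u+.5)/k-.5+x0,(v+.5)/k-.5+y0)
print("riser corners roof z.04")
P=[ray(f,*c(u,v,225,100,7),.04) for u,v in [(117,440),(717,373),(686,98),(82,163)]]
for p in P: print(p.round(4))
e=[np.linalg.norm(P[i]-P[(i+1)%4]) for i in range(4)];print(np.round(e,4))
ctr=np.mean(P,axis=0); ax=(P[3]+P[2]-P[0]-P[1]); yaw=np.arctan2(ax[1],ax[0])
ay=(P[0]+P[3]-P[1]-P[2]); yaw2=np.arctan2(ay[1],ay[0])-np.pi/2
print("riser",ctr,np.degrees(yaw),np.degrees(yaw2))
L=ray(f,*c(418,244,225,100,7),.013); print("lens",L); d=L-ctr
for y in(yaw2,): print("lens in riser",d[0]*np.cos(y)+d[1]*np.sin(y),-d[0]*np.sin(y)+d[1]*np.cos(y))
for n,u,v,k,z in [("cap",252,120,0,.014)]: print(n,ray(f,*c(u,v,340,190,9),z))
# handle top 4 corners in z .11
H=[ray(f,*c(u,v,340,190,9),.11) for u,v in [(391,387),(443,375),(459,420),(408,440)]]
print("handle top ctr",np.mean(H,axis=0)); 
print("foot",ray(f,*c(352,435,340,190,9),.018))
print("sc handle top",ray(s,*c(197,136,170,215,8),.11),"sc cap",ray(s,*c(468,484,170,215,8),.01),"foot top",ray(s,*c(232,365,170,215,8),.018))
T=[ray(f,*c(u,v,145,195,7),.018) for u,v in [(165,78),(539,170),(446,538),(70,448)]]
print("tray",np.mean(T,axis=0),[np.linalg.norm(T[i]-T[(i+1)%4]).round(4) for i in range(4)]); a=T[0]-T[3]+T[1]-T[2]; print(np.degrees(np.arctan2(a[1],a[0])))
E
python3 m.py
python3 -c "
from h import *
print(R.from_rotvec(arm.state()['orientation']).as_matrix().round(3))"
```

```text
riser corners roof z.04
[0.599  0.1208 0.04  ]
[ 0.6256 -0.1128  0.04  ]
[ 0.7362 -0.102   0.04  ]
[0.7094 0.1352 0.04  ]
[0.2351 0.111  0.2387 0.1113]
riser [0.6675396  0.01028728 0.04      ] 6.517081523696092 6.476450361250416
lens [0.68433459 0.0034244  0.013     ]
lens in riser 0.01591370724034714 -0.008713478368597344
cap [ 0.49104341 -0.2254621   0.014     ]
handle top ctr [ 0.39679737 -0.25611873  0.11      ]
foot [ 0.3942126  -0.25302574  0.018     ]
sc handle top [ 0.39624082 -0.25164382  0.11      ] sc cap [ 0.4864647  -0.21992671  0.01      ] foot top [ 0.40315339 -0.25716397  0.018     ]
tray [0.39417991 0.26435883 0.018     ] [np.float64(0.15), np.float64(0.1459), np.float64(0.1486), np.float64(0.1469)]
-13.215488743100574
[[-0.954  0.301 -0.   ]
 [ 0.301  0.954 -0.001]
 [-0.    -0.001 -1.   ]]
```

```bash
cat >> h.py <<'E'
def st(quiet=False):
    s=arm.state(); M=R.from_rotvec(s["orientation"]).as_matrix(); yaw=np.degrees(np.arctan2(M[1,1],M[0,1]))
    if not quiet: print("t",round(s["time_s"],2),"p",s["ee_pos"].round(4),"yawY",yaw.round(1),"zaxis",M[:,2].round(3),"F",s["wrist_force"].round(2),"T",s["torque"].round(2),"w",round(s["grip_width"],3),"q",s["qpos"].round(2))
    return s,M,yaw
def plan(way,yawY,step=.06,turn=10):
    """list of xyz waypoints; wanted direction (deg) of tool y; prints rows"""
    s,M,yaw=st(); p=s["ee_pos"].copy(); out=[]
    d=(yawY-yaw+180)%360-180
    for w in way:
        w=np.array(w,float)
        n=max(1,int(np.ceil(np.linalg.norm(w-p)/step))); v=(w-p)/n
        for _ in range(n):
            t=np.clip(d,-turn,turn); out.append([np.round(M.T@v,4).tolist(),round(-t,1)])
            M=R.from_euler('z',t,degrees=True).as_matrix()@M; d-=t
        p=w
    while abs(d)>.3:
        t=np.clip(d,-turn,turn); d-=t; out.append([[0,0,0],round(-t,1)])
    for i in range(0,len(out),5): print(out[i:i+5])
E
python3 -c "
from h import *
plan([(.36,.42,.22),(.43,.1,.22),(.397,-.254,.18)],108)"
```

```text
t 0.25 p [0.1881 0.5958 0.2222] yawY 72.5 zaxis [-0.    -0.001 -1.   ] F [ 0.03 -0.52  0.79] T [ 0.   -0.02  0.01] w 1.0 q [-1.33  0.41 -0.01  1.6   0.01  1.13 -0.08]
[[[-0.0434, -0.0232, 0.0005], np.float64(-10.0)], [[-0.0387, -0.0304, 0.0005], np.float64(-10.0)], [[-0.0328, -0.0366, 0.0005], np.float64(-10.0)], [[-0.026, -0.0418, 0.0005], np.float64(-5.5)], [[-0.0218, -0.0441, 0.0005], np.float64(-0.0)]]
[[[0.0054, -0.0543, 0.0], np.float64(-0.0)], [[0.0054, -0.0543, 0.0], np.float64(-0.0)], [[0.0054, -0.0543, 0.0], np.float64(-0.0)], [[0.0054, -0.0543, 0.0], np.float64(-0.0)], [[0.0054, -0.0543, 0.0], np.float64(-0.0)]]
[[[0.0054, -0.0543, 0.0], np.float64(-0.0)], [[0.0235, -0.0544, 0.0067], np.float64(-0.0)], [[0.0235, -0.0544, 0.0067], np.float64(-0.0)], [[0.0235, -0.0544, 0.0067], np.float64(-0.0)], [[0.0235, -0.0544, 0.0067], np.float64(-0.0)]]
[[[0.0235, -0.0544, 0.0067], np.float64(-0.0)], [[0.0235, -0.0544, 0.0067], np.float64(-0.0)]]
```

>>> arm_command:
  moves:
    - [[-0.043,-0.023,0],-10]
    - [[-0.039,-0.03,0],-10]
    - [[-0.033,-0.037,0],-10]
    - [[-0.026,-0.042,0],-5.5]
    - [[-0.022,-0.044,0],0]
  gripper: 1

```text
time_s: 0.88
ee_pos: [0.3629, 0.4203, 0.221]
orientation: [0.536, -3.094, 0.0]
wrist_force: [0.4, 1.1, -1.0]
grip_width: 1.003
```

>>> arm_command:
  moves:
    - [[0.005,-0.055,0],0]
    - [[0.005,-0.055,0],0]
    - [[0.005,-0.055,0],0]
    - [[0.005,-0.055,0],0]
    - [[0.005,-0.055,0],0]

```text
time_s: 1.5
ee_pos: [0.435, 0.1443, 0.221]
orientation: [-0.534, 3.095, 0.001]
wrist_force: [1.8, 0.1, -0.2]
grip_width: 1.005
```

```bash
python3 -c "
from h import *
plan([(.397,-.254,.18)],108)"
```

```text
t 1.5 p [0.435  0.1443 0.221 ] yawY 109.6 zaxis [ 0.     0.001 -1.   ] F [ 1.85  0.07 -0.18] T [ 0.11 -0.03 -0.01] w 1.005 q [-0.53  0.12  0.11  1.99 -0.02  1.03  1.5 ]
[[[0.0242, -0.0518, 0.0058], np.float64(1.6)], [[0.0228, -0.0524, 0.0058], np.float64(-0.0)], [[0.0228, -0.0524, 0.0058], np.float64(-0.0)], [[0.0228, -0.0524, 0.0058], np.float64(-0.0)], [[0.0228, -0.0524, 0.0058], np.float64(-0.0)]]
[[[0.0228, -0.0524, 0.0058], np.float64(-0.0)], [[0.0228, -0.0524, 0.0058], np.float64(-0.0)]]
```

>>> arm_command:
  moves:
    - [[0.024,-0.052,0.006],1.6]
    - [[0.023,-0.052,0.006],0]
    - [[0.023,-0.052,0.006],0]
    - [[0.023,-0.052,0.006],0]
    - [[0.023,-0.052,0.006],0]

```text
time_s: 2.12
ee_pos: [0.4063, -0.148, 0.1914]
orientation: [-0.488, 3.097, 0.001]
wrist_force: [0.3, -0.1, -0.1]
grip_width: 0.998
```

```bash
python3 -c "
from h import *
plan([(.397,-.254,.20)],108)
f=eyes.grab_frame('wrist'); cv2.imwrite('pics/w1.png',f['pixels'])
import pickle; pickle.dump(f,open('w1.pkl','wb'))"
```

```text
t 2.12 p [ 0.4063 -0.148   0.1914] yawY 107.9 zaxis [ 0.006  0.002 -1.   ] F [ 0.27 -0.1  -0.15] T [ 0.04 -0.05  0.07] w 0.998 q [-0.12  0.1   0.4   2.1  -0.05  0.94  2.18]
[[[0.0207, -0.049, -0.0044], np.float64(-0.1)], [[0.0208, -0.049, -0.0044], np.float64(-0.0)]]
```

View pics/w1.png

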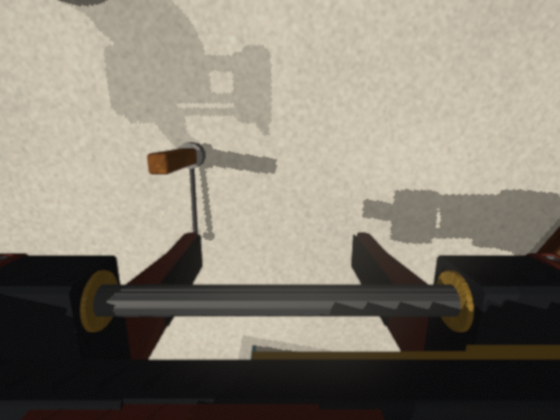

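```bash
python3 -c "
from h import *; import pickle
f=pickle.load(open('w1.pkl','rb'))
crop(f,130,130,90,110,5,'w1c.png')
print(ray(f,156,163,.11),ray(f,193,153,.015))
a=ray(f,192.5,170,.01);b=ray(f,195,234,.01);print(a,b,np.degrees(np.arctan2(*(b-a)[1::-1])))"
```

```text
[ 0.39534273 -0.25448532  0.11      ] [ 0.39209781 -0.25084053  0.015     ]
[ 0.41196224 -0.24791792  0.01      ] [ 0.48747201 -0.22606021  0.01      ] 16.144073359906553
```

View pics/w1c.png

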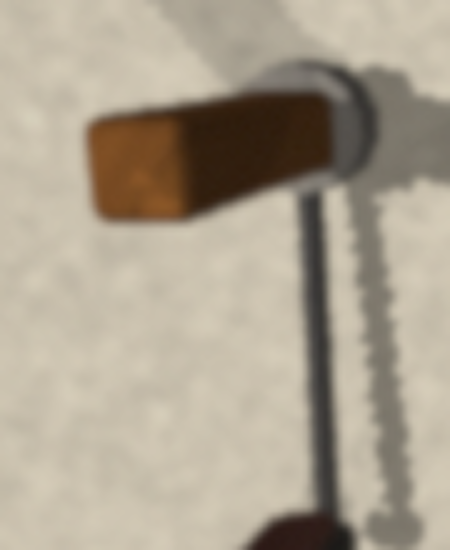

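```bash
python3 -c "
from h import *
plan([(.3955,-.254,.18),(.3955,-.254,.056)],106.5,step=.055)"
```

```text
t 2.17 p [ 0.4045 -0.1552  0.1912] yawY 107.5 zaxis [ 0.006 -0.001 -1.   ] F [-1.33 -6.97 -0.  ] T [-0.34  0.04  0.  ] w 1.0 q [-0.12  0.11  0.41  2.1  -0.05  0.94  2.19]
[[[0.0192, -0.0457, 0.0056], np.float64(1.0)], [[0.0184, -0.0461, 0.0056], np.float64(-0.0)], [[0.0002, 0.0001, 0.0413], np.float64(-0.0)], [[0.0002, 0.0001, 0.0413], np.float64(-0.0)], [[0.0002, 0.0001, 0.0413], np.float64(-0.0)]]
```

>>> arm_command:
  moves:
    - [[0.019,-0.046,0.005],1]
    - [[0.0184,-0.046,0.005],0]
    - [[0,0,0],0]

```text
time_s: 2.55
ee_pos: [0.3949, -0.259, 0.1813]
orientation: [-0.445, 3.103, -0.005]
wrist_force: [-0.4, 1.2, 0.2]
grip_width: 1.0
```

```bash
python3 -c "
from h import *
f=eyes.grab_frame('wrist'); cv2.imwrite('pics/w2.png',f['pixels'])
import pickle; pickle.dump(f,open('w2.pkl','wb'))
plan([(.3955,-.254,.12),(.3955,-.254,.056)],106.5,step=.055)
"
```

```text
t 2.6 p [ 0.3954 -0.257   0.1813] yawY 106.5 zaxis [ 0.007 -0.001 -1.   ] F [ 0.53 -0.08  0.49] T [0.06 0.02 0.04] w 0.997 q [ 0.05  0.2   0.49  2.04 -0.12  0.93  2.46]
[[[-0.0003, 0.0015, 0.0306], np.float64(-0.0)], [[-0.0003, 0.0015, 0.0306], np.float64(-0.0)], [[0.0002, 0.0001, 0.032], np.float64(-0.0)], [[0.0002, 0.0001, 0.032], np.float64(-0.0)]]
```

View pics/w2.png

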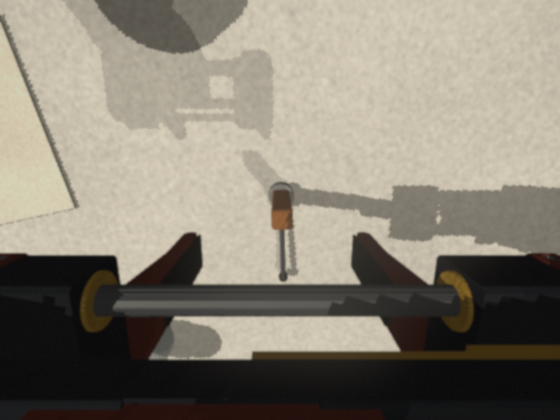

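The rod is between the fingers and aligned: handle top at about (282,218), cap at (283,276).

```bash
python3 -c "
from h import *; import pickle
f=pickle.load(open('w2.pkl','rb'))
crop(f,255,170,60,120,5,'w2c.png')
print(ray(f,282,218,.11),ray(f,281,187,.015), ray(f,283,276,.007))
a=ray(f,281,190,.01);b=ray(f,283,276,.01);print(np.degrees(np.arctan2(*(b-a)[1::-1])))"
```

```text
[ 0.39420447 -0.253813    0.11      ] [ 0.38564127 -0.25615213  0.015     ] [ 0.49429739 -0.2211344   0.007     ]
17.876768370788067
```

View pics/w2c.png

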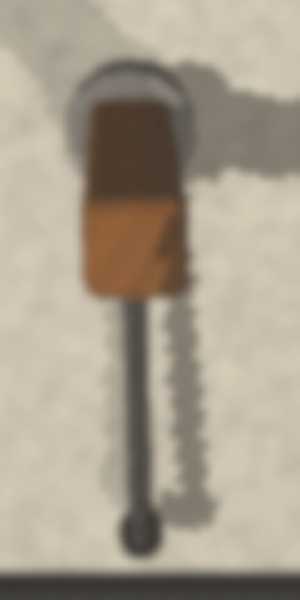

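>>> arm_command:
  moves:
    - [[0,0.002,0.031],-1]
    - [[0,0.001,0.031],0]
    - [[0,0,0.032],0]
    - [[0,0,0.031],0]
    - [[0,0,0],0]

```text
time_s: 3.22
ee_pos: [0.399, -0.2465, 0.0542]
orientation: [-0.49, 3.092, 0.001]
wrist_force: [-0.6, -0.4, 1.4]
grip_width: 1.002
```

>>> arm_command:
  moves:
    - [[0,0,0],0]
    - [[0,0,0],0]
    - [[0,0,0],0]
    - [[0,0,0],0]
  gripper: 0
  newtons: 10

```text
time_s: 3.72
ee_pos: [0.4015, -0.246, 0.0577]
orientation: [-0.492, 3.087, -0.001]
wrist_force: [-0.4, 0.3, -0.3]
grip_width: 0.582
```

```bash
python3 -c "
from h import *
st()"
```

```text
t 3.73 p [ 0.4015 -0.246   0.0577] yawY 108.1 zaxis [ 0.016  0.002 -1.   ] F [-0.42  0.33 -0.35] T [ 0.04 -0.    0.04] w 0.582 q [ 0.12  0.39  0.41  2.15 -0.28  0.63  2.61]
```

>>> arm_command:
  moves:
    - [[0.008,-0.006,0],0]
    - [[0,0,0],0]
  gripper: 0.5

```text
time_s: 3.98
ee_pos: [0.3954, -0.2551, 0.0581]
orientation: [-0.491, 3.087, -0.002]
wrist_force: [-0.5, 0.3, -0.4]
grip_width: 0.502
```

```bash
python3 -c "
from h import *
f=eyes.grab_frame('wrist'); cv2.imwrite('pics/w3.png',f['pixels'])
plan([(.3955,-.254,.056)],107.5)"
```

```text
t 4.03 p [ 0.3957 -0.2547  0.058 ] yawY 108.1 zaxis [ 0.016  0.001 -1.   ] F [-0.08  0.05  0.91] T [ 0.05 -0.04  0.02] w 0.5 q [ 0.14  0.39  0.41  2.15 -0.28  0.63  2.63]
[[[0.0, 0.0007, 0.002], np.float64(0.6)]]
```

View pics/w3.png

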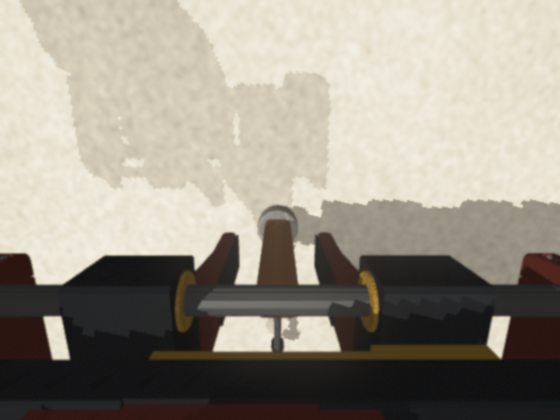

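The handle is centred between the fingers, so I'll close on it.

>>> arm_command:
  moves:
    - [[0,0,0.002],0.6]
    - [[0,0,0],0]
    - [[0,0,0],0]
    - [[0,0,0],0]
    - [[0,0,0],0]
  gripper: 0
  newtons: 10

```text
time_s: 4.65
ee_pos: [0.3956, -0.2545, 0.0557]
orientation: [-0.474, 3.09, -0.001]
wrist_force: [0.3, 1.1, 0.3]
grip_width: 0.203
```

>>> arm_command:
  moves:
    - [[0,0,0],0]
    - [[0,0,0],0]
  newtons: 50

```text
time_s: 4.9
ee_pos: [0.3956, -0.2545, 0.0557]
orientation: [-0.475, 3.09, -0.001]
wrist_force: [-0.3, -0.4, 0.5]
grip_width: 0.201
```

```bash
python3 -c "
from h import *
st()"
```

```text
t 4.9 p [ 0.3956 -0.2545  0.0557] yawY 107.5 zaxis [ 0.016  0.002 -1.   ] F [-0.29 -0.4   0.5 ] T [0.02 0.1  0.02] w 0.201 q [ 0.14  0.4   0.41  2.15 -0.28  0.63  2.63]
```

```bash
python3 -c "
from h import *; import pickle
plan([(.3956,-.2545,.105),(.494,-.018,.105)],96.5,step=.055,turn=4)
f=pickle.load(open('top.pkl','rb')); s=pickle.load(open('scene.pkl','rb'))
print('jar',ray(f,422,148,.08))
def c(u,v,x0,y0,k): return ((u+.5)/k-.5+x0,(v+.5)/k-.5+y0)
for p in [(75,372),(463,86),(662,214),(270,530)]: print(ray(s,*c(*p,285,220,6),.04))
print('lens sc', ray(s,*c(388,366,285,220,6),.013))
"
```

```text
t 4.9 p [ 0.3956 -0.2545  0.0557] yawY 107.5 zaxis [ 0.016  0.002 -1.   ] F [-0.29 -0.4   0.5 ] T [0.02 0.1  0.02] w 0.201 q [ 0.14  0.4   0.41  2.15 -0.28  0.63  2.63]
[[[-0.0008, -0.0002, -0.0493], np.float64(4.0)], [[-0.0302, 0.0414, 0.0003], np.float64(4.0)], [[-0.0272, 0.0434, 0.0003], np.float64(3.0)], [[-0.0249, 0.0448, 0.0002], np.float64(-0.0)], [[-0.0249, 0.0448, 0.0002], np.float64(-0.0)]]
[[[-0.0249, 0.0448, 0.0002], np.float64(-0.0)]]
jar [ 0.62976028 -0.36288181  0.08      ]
[ 0.62949659 -0.11088961  0.04      ]
[0.60054966 0.12491109 0.04      ]
[0.70863127 0.13744383 0.04      ]
[ 0.73650552 -0.09970038  0.04      ]
lens sc [0.68543083 0.00744056 0.013     ]
```

>>> arm_command:
  moves:
    - [[0,0,-0.025],0]
    - [[0,0,-0.025],0]
    - [[-0.03,0.0415,0],4]
    - [[-0.028,0.0435,0],4]
    - [[-0.025,0.045,0],3]

```text
time_s: 5.52
ee_pos: [0.4457, -0.1091, 0.1079]
orientation: [-0.152, 3.122, 0.0]
wrist_force: [0.7, 0.1, -0.6]
grip_width: 0.202
```

```bash
python3 -c "
from h import *; import pickle
plan([(.47,-.018,.105)],96.6,step=.05,turn=4)"
```

```text
t 5.53 p [ 0.4457 -0.1091  0.1079] yawY 95.6 zaxis [ 0.016  0.001 -1.   ] F [ 0.68  0.13 -0.56] T [ 0.05 -0.01  0.07] w 0.202 q [-0.25  0.28  0.46  2.15 -0.19  0.73  2.  ]
[[[-0.0165, 0.0441, 0.0017], np.float64(-1.0)], [[-0.0173, 0.0438, 0.0017], np.float64(-0.0)]]
```

>>> arm_command:
  moves:
    - [[-0.0165,0.044,0.0015],0]
    - [[-0.017,0.042,0.0015],0]
    - [[0,0,0],0]

```text
time_s: 5.9
ee_pos: [0.472, -0.0128, 0.105]
orientation: [-0.162, 3.121, 0.002]
wrist_force: [0.2, -0.5, -1.5]
grip_width: 0.203
```

```bash
python3 -c "
from h import *; import pickle
plan([(.485,-.017,.073)],96.6,step=.02,turn=4)
for n in ('top','scene'):
    f=eyes.grab_frame(n); pickle.dump(f,open(n+'1.pkl','wb'))
    if n=='top': crop(f,220,90,120,140,5,'t1.png')
    else: crop(f,230,180,190,140,4,'s1.png')
"
```

```text
t 5.9 p [ 0.472  -0.0128  0.105 ] yawY 95.9 zaxis [ 0.016  0.002 -1.   ] F [ 0.17 -0.55 -1.54] T [-0.04  0.03 -0.03] w 0.203 q [-0.42  0.31  0.42  2.12 -0.19  0.74  1.79]
[[[-0.006, -0.0028, 0.0161], np.float64(-0.7)], [[-0.006, -0.0029, 0.0161], np.float64(-0.0)]]
```

View pics/t1.png

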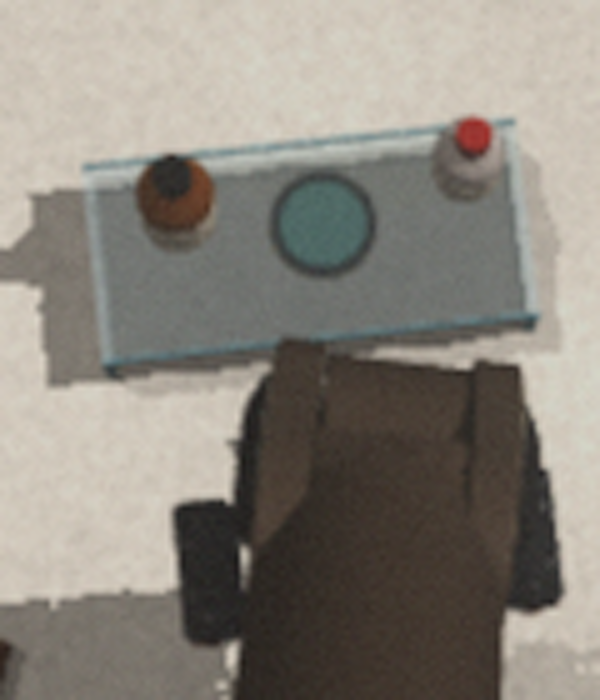

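View pics/s1.png

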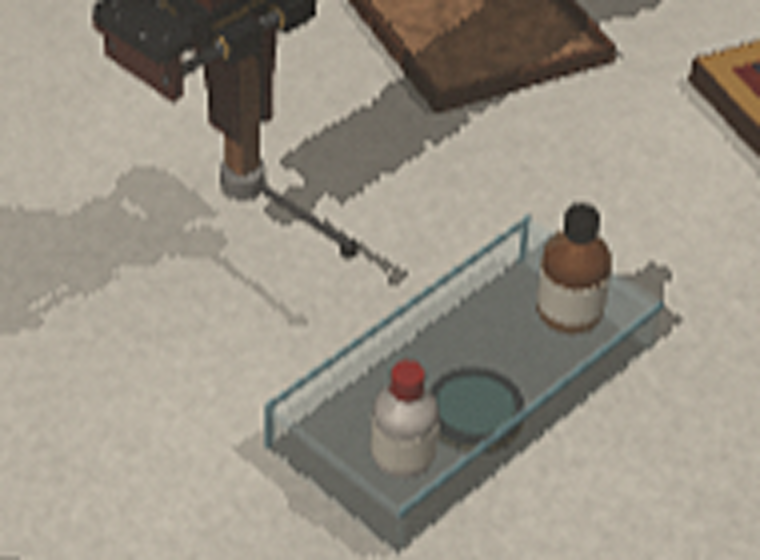

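```bash
python3 -c "
from h import *; import pickle
s=pickle.load(open('scene1.pkl','rb'))
for z in (.05,.055,.06): print(ray(s,317,241.8,z))
for z in (.05,.055,.06,.065): print(proj(s,(.5715,-.0025,z)))
print(ray(s,(243)/4+230,(163+18)/4+180,.058))
"
```

```text
[0.56015874 0.00576474 0.05      ]
[0.56412096 0.00243717 0.055     ]
[ 0.56808318 -0.00089039  0.06      ]
[[317.27031732 245.6412845 ]]
[[317.31143828 244.23241672]]
[[317.35277159 242.81627335]]
[[317.3943189  241.39279788]]
[ 0.47550678 -0.01525976  0.058     ]
```

```bash
cat > ov.py <<'E'
from h import *; import pickle
def ov(pk,x0,y0,w,h,k,tcp,yaw,hh,name,dx=0,dy=0):
    s=pickle.load(open(pk,'rb')); im=cv2.resize(s["pixels"][y0:y0+h,x0:x0+w],None,fx=k,fy=k,interpolation=cv2.INTER_CUBIC)
    u=np.array([np.cos(yaw),np.sin(yaw),0]); o=np.array([tcp[0],tcp[1],hh])
    def dr(P,col):
        q=proj(s,P)+[dx,dy]; q=((q-[x0,y0]+.5)*k-.5)
        cv2.polylines(im,[np.round(q*8).astype(int)],True,col,1,cv2.LINE_AA,3)
    th=np.linspace(0,2*np.pi,40)
    for z in (0,.018): dr(o+np.c_[.015*np.cos(th),.015*np.sin(th),0*th+z],(0,255,0))
    v=np.array([-u[1],u[0],0])
    dr([o+a*.009*u+b*.009*v+[0,0,.11] for a,b in((1,1),(1,-1),(-1,-1),(-1,1))],(0,255,0))
    Rm=cv2.Rodrigues(s["rvec"])[0]
    for c,col in ((0,(0,0,255)),(4,(0,255,255)),(8,(255,0,0))):
        C=o+.1*u+[0,0,c/1000+.0055]
        dr(C+.0055*(np.cos(th)[:,None]*Rm[0]+np.sin(th)[:,None]*Rm[1]),col)
    cv2.imwrite("pics/"+name,im)
E
python3 - <<'E'
from ov import *
ov("scene1.pkl",275,205,60,60,10,(.472,-.0128),np.radians(5.9),.0493,"ov1.png")
ov("scene.pkl",185,225,60,60,10,(.3956,-.2545),np.radians(17.5),0,"ov0.png")
E
```

```text
(no output)
```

View pics/ov1.png

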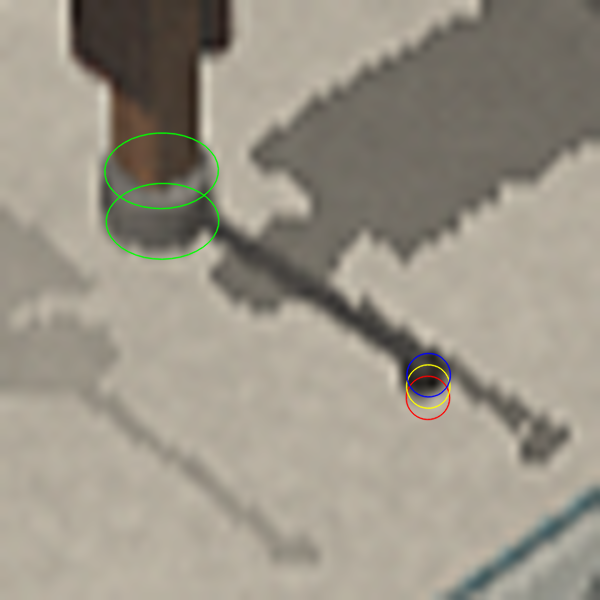

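View pics/ov0.png

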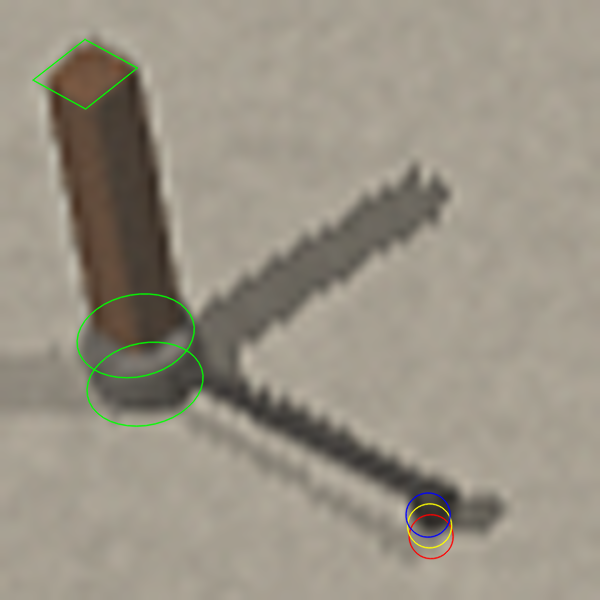

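```bash
python3 -c "
from h import *; import pickle
s=pickle.load(open('scene.pkl','rb'))
def c(u,v,x0,y0,k): return ((u+.5)/k-.5+x0+.3,(v+.5)/k-.5+y0+1.1)
for p in [(75,372),(463,86),(662,214),(270,530)]: print(ray(s,*c(*p,285,220,6),.04))
print('lens sc', ray(s,*c(388,366,285,220,6),.013))
plan([(.480,-.019,.068)],96.5,step=.02,turn=4)
"
```

```text
[ 0.63268068 -0.11240298  0.04      ]
[0.60414054 0.12264821 0.04      ]
[0.71179385 0.13525845 0.04      ]
[ 0.73929286 -0.10115847  0.04      ]
lens sc [0.68854117 0.00564551 0.013     ]
t 6.0 p [ 0.471  -0.0164  0.1051] yawY 95.7 zaxis [ 0.015  0.001 -1.   ] F [-0.26 -0.71 -1.02] T [-0.1   0.07 -0.01] w 0.202 q [-0.42  0.31  0.42  2.12 -0.19  0.74  1.79]
[[[-0.0041, -0.0017, 0.0186], np.float64(-0.8)], [[-0.004, -0.0018, 0.0186], np.float64(-0.0)]]
```

>>> arm_command:
  moves:
    - [[-0.004,-0.002,0.0185],-0.8]
    - [[-0.004,-0.002,0.0185],0]
    - [[0,0,0],0]

```text
time_s: 6.38
ee_pos: [0.479, -0.0245, 0.0678]
orientation: [-0.167, 3.122, -0.002]
wrist_force: [-0.5, -0.5, -1.4]
grip_width: 0.206
```

```bash
python3 -c "
from h import *; import pickle
plan([(.53,-.0133,.068)],96.5,step=.02,turn=4)
"
```

```text
t 6.38 p [ 0.479  -0.0245  0.0678] yawY 96.1 zaxis [ 0.015 -0.001 -1.   ] F [-0.53 -0.53 -1.36] T [ 0.02  0.03 -0.02] w 0.206 q [-0.37  0.38  0.39  2.13 -0.24  0.66  1.86]
[[[-0.0173, 0.0019, 0.0002], np.float64(-0.4)], [[-0.0173, 0.0018, 0.0002], np.float64(-0.0)], [[-0.0173, 0.0018, 0.0002], np.float64(-0.0)]]
```

>>> arm_command:
  moves:
    - [[-0.0125,0.003,0],-0.4]
    - [[-0.0125,0.003,0],0]
    - [[0,0,0],0]

```text
time_s: 6.75
ee_pos: [0.5057, -0.0166, 0.0699]
orientation: [-0.174, 3.119, -0.003]
wrist_force: [-0.1, 0.3, -1.5]
grip_width: 0.205
```

```bash
python3 -c "
from h import *; import pickle
plan([(.54,-.0121,.068)],96.5,step=.02,turn=4)
f=eyes.grab_frame('scene'); pickle.dump(f,open('scene2.pkl','wb')); crop(f,280,200,100,75,8,'s2.png')
"
```

```text
t 6.75 p [ 0.5057 -0.0166  0.0699] yawY 96.4 zaxis [ 0.018 -0.001 -1.   ] F [-0.09  0.34 -1.47] T [ 0.01  0.06 -0.01] w 0.205 q [-0.37  0.42  0.39  2.07 -0.24  0.68  1.85]
[[[-0.0173, 0.0003, 0.0013], np.float64(-0.1)], [[-0.0173, 0.0003, 0.0013], np.float64(-0.0)]]
```

View pics/s2.png

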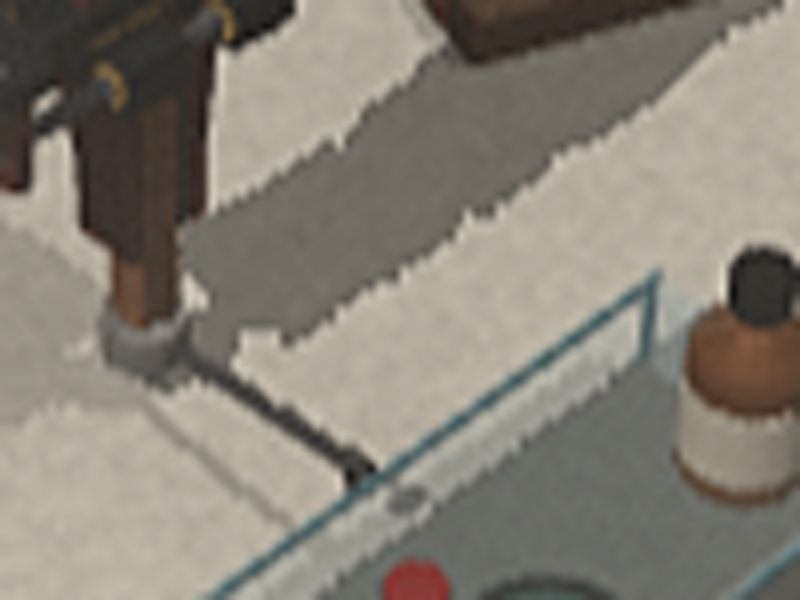

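>>> arm_command:
  moves:
    - [[0,0,0.002],0]
    - [[-0.01,0,0.0003],0]
    - [[-0.01,0,0.0003],0]
    - [[0,0,0],0]

```text
time_s: 7.3
ee_pos: [0.5262, -0.0143, 0.0676]
orientation: [-0.175, 3.12, -0.002]
wrist_force: [-0.6, -1.1, -2.5]
grip_width: 0.2
```

```bash
python3 -c "
from h import *; import pickle
plan([(.56,-.0098,.068)],96.5,step=.02,turn=4)
f=eyes.grab_frame('scene'); pickle.dump(f,open('scene2.pkl','wb')); crop(f,280,200,100,75,8,'s3.png')
"
```

```text
t 7.3 p [ 0.5262 -0.0143  0.0676] yawY 96.4 zaxis [ 0.017 -0.001 -1.   ] F [-0.6  -1.07 -2.55] T [ 0.02  0.05 -0.01] w 0.2 q [-0.37  0.45  0.38  2.02 -0.25  0.7   1.86]
[[[-0.017, 0.0004, 0.0001], np.float64(-0.1)], [[-0.017, 0.0003, 0.0001], np.float64(-0.0)]]
```

View pics/s3.png

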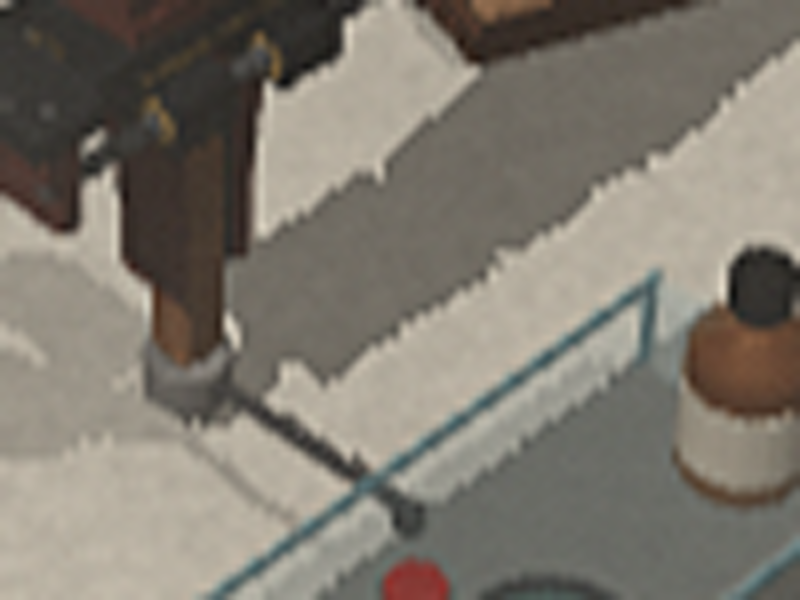

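>>> arm_command:
  moves:
    - [[-0.009,0.001,0],0]
    - [[-0.009,0,0.0003],0]
    - [[0,0,0],0]

```text
time_s: 7.72
ee_pos: [0.5446, -0.0112, 0.0675]
orientation: [-0.174, 3.12, -0.002]
wrist_force: [-1.1, 0.8, -1.0]
grip_width: 0.204
```

```bash
python3 -c "
from h import *; import pickle
plan([(.5787,-.0077,.068)],96.5,step=.01,turn=4)
f=eyes.grab_frame('scene'); pickle.dump(f,open('scene2.pkl','wb')); crop(f,300,220,100,75,8,'s4.png')
"
```

```text
t 7.72 p [ 0.5446 -0.0112  0.0675] yawY 96.4 zaxis [ 0.017 -0.001 -1.   ] F [-1.11  0.81 -0.96] T [ 0.    0.06 -0.03] w 0.204 q [-0.36  0.48  0.38  1.98 -0.26  0.72  1.86]
[[[-0.0086, -0.0001, 0.0], np.float64(-0.1)], [[-0.0086, -0.0001, 0.0], np.float64(-0.0)], [[-0.0086, -0.0001, 0.0], np.float64(-0.0)], [[-0.0086, -0.0001, 0.0], np.float64(-0.0)]]
```

View pics/s4.png

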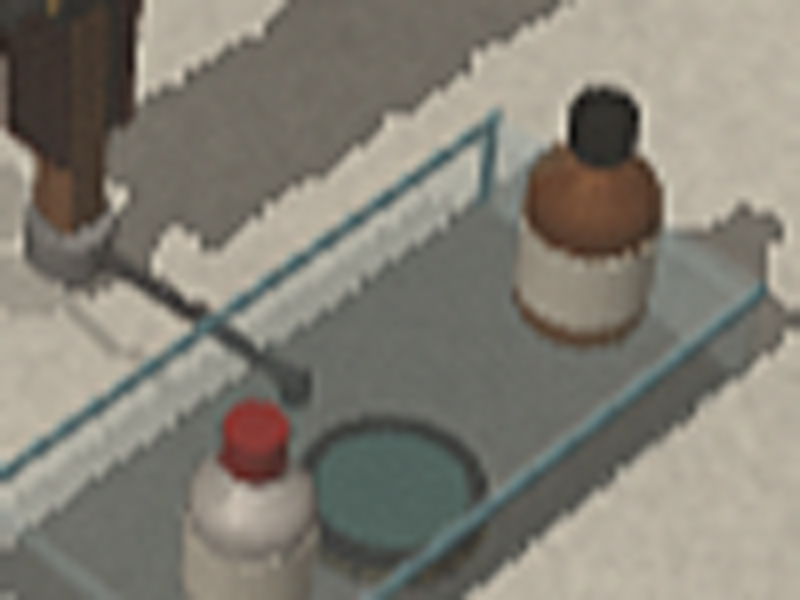

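>>> arm_command:
  moves:
    - [[-0.006,0,0],0]
    - [[-0.006,0,0],0]
    - [[-0.005,0,0],0]

```text
time_s: 8.15
ee_pos: [0.5616, -0.0094, 0.0677]
orientation: [-0.174, 3.121, -0.002]
wrist_force: [0.7, 0.7, -1.2]
grip_width: 0.203
```

```bash
python3 -c "
from h import *; import pickle
plan([(.5787,-.0077,.068)],96.5,step=.01,turn=4)
"
```

```text
t 8.15 p [ 0.5616 -0.0094  0.0677] yawY 96.4 zaxis [ 0.016 -0.001 -1.   ] F [ 0.73  0.72 -1.19] T [ 0.07  0.   -0.03] w 0.203 q [-0.36  0.5   0.38  1.93 -0.26  0.74  1.85]
[[[-0.0086, -0.0001, -0.0], np.float64(-0.1)], [[-0.0086, -0.0001, -0.0], np.float64(-0.0)]]
```

>>> arm_command:
  moves:
    - [[-0.006,0,0],0]
    - [[-0.006,0,0],0]
    - [[-0.005,0,0],0]
    - [[0,0,0],0]

```text
time_s: 8.65
ee_pos: [0.5802, -0.0072, 0.0679]
orientation: [-0.174, 3.121, -0.002]
wrist_force: [0.2, 0.0, -2.0]
grip_width: 0.201
```

```bash
python3 -c "
from h import *; import pickle
st()
f=eyes.grab_frame('scene'); pickle.dump(f,open('scene2.pkl','wb')); crop(f,300,220,100,75,8,'s5.png')
f=eyes.grab_frame('top'); crop(f,230,100,100,75,8,'t5.png')
"
```

```text
t 8.65 p [ 0.5802 -0.0072  0.0679] yawY 96.4 zaxis [ 0.016 -0.001 -1.   ] F [ 0.18  0.03 -2.03] T [0.03 0.   0.05] w 0.201 q [-0.35  0.52  0.38  1.89 -0.27  0.76  1.85]
```

View pics/s5.png

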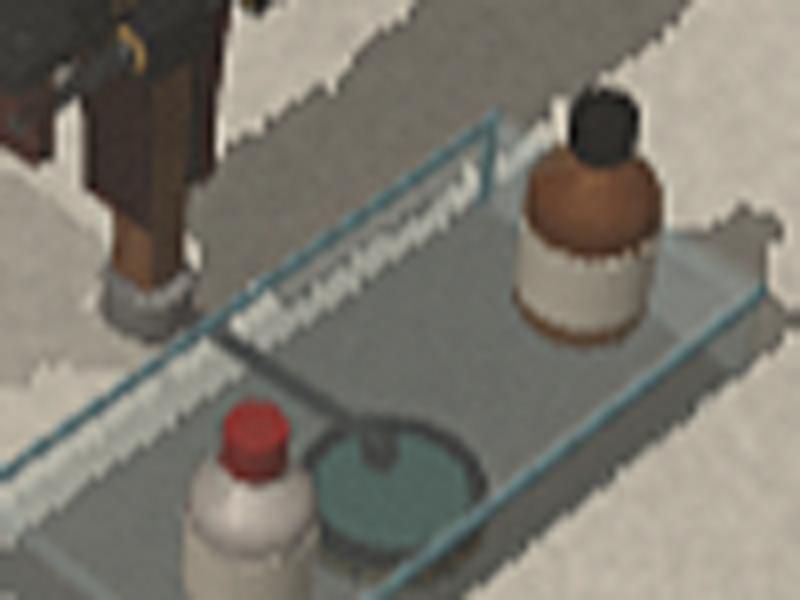

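View pics/t5.png

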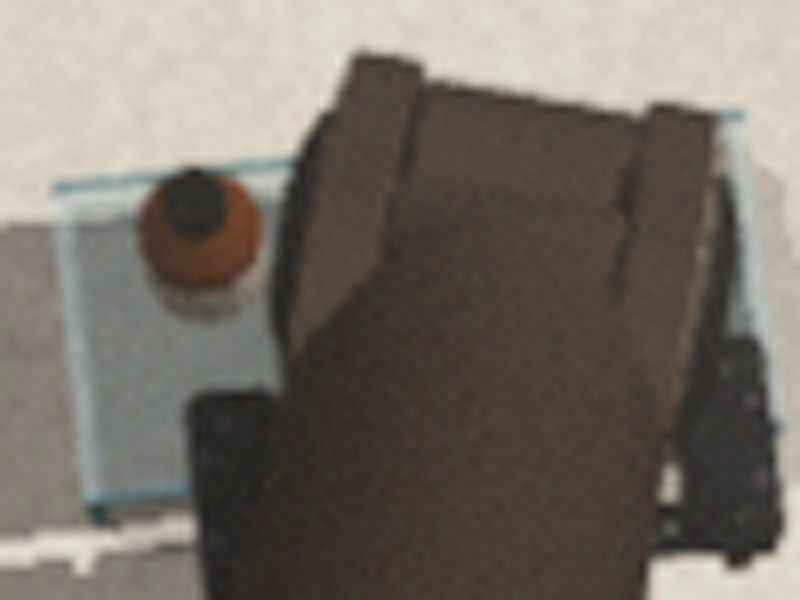

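The scene view shows the cap at about (378,450) in the crop, over the dish just inside its front rim. I'll lower it in small steps and watch the force.

>>> arm_command:
  moves:
    - [[0,0,0.0015],0]
    - [[0,0,0.0015],0]
    - [[0,0,0],0]

```text
time_s: 9.12
ee_pos: [0.5791, -0.0074, 0.0646]
orientation: [-0.174, 3.122, -0.002]
wrist_force: [-0.2, 0.1, -2.1]
grip_width: 0.204
```

>>> arm_command:
  moves:
    - [[0,0,0.001],0]
    - [[0,0,0],0]

```text
time_s: 9.38
ee_pos: [0.5791, -0.0075, 0.0635]
orientation: [-0.174, 3.122, -0.002]
wrist_force: [-0.6, 0.4, -1.2]
grip_width: 0.201
```

>>> arm_command:
  moves:
    - [[0,0,0.001],0]
    - [[0,0,0],0]

```text
time_s: 9.62
ee_pos: [0.5791, -0.0074, 0.0625]
orientation: [-0.174, 3.122, -0.002]
wrist_force: [1.2, 0.6, -1.6]
grip_width: 0.2
```

>>> arm_command:
  moves:
    - [[0,0,0.0008],0]
    - [[0,0,0],0]

```text
time_s: 9.88
ee_pos: [0.5792, -0.0074, 0.0616]
orientation: [-0.174, 3.122, -0.002]
wrist_force: [1.0, -1.0, -1.2]
grip_width: 0.199
```

```bash
python3 -c "
from h import *
st()"
```

```text
t 9.88 p [ 0.5792 -0.0074  0.0616] yawY 96.4 zaxis [ 0.015 -0.    -1.   ] F [ 0.97 -1.02 -1.21] T [0.06 0.09 0.05] w 0.199 q [-0.35  0.53  0.37  1.89 -0.27  0.75  1.86]
```

>>> arm_command:
  moves:
    - [[0,0,0.0008],0]
    - [[0,0,0],0]

```text
time_s: 10.12
ee_pos: [0.5792, -0.0074, 0.0608]
orientation: [-0.174, 3.122, -0.002]
wrist_force: [-0.1, -0.1, -1.7]
grip_width: 0.2
```

```bash
python3 -c "
from h import *
st()"
```

```text
t 10.12 p [ 0.5792 -0.0074  0.0608] yawY 96.4 zaxis [ 0.015 -0.    -1.   ] F [-0.06 -0.08 -1.72] T [-0.03  0.06 -0.06] w 0.2 q [-0.35  0.53  0.37  1.89 -0.27  0.75  1.86]
```

>>> arm_command:
  moves:
    - [[0,0,0.0008],0]
    - [[0,0,0],0]

```text
time_s: 10.38
ee_pos: [0.5793, -0.0074, 0.06]
orientation: [-0.174, 3.122, -0.002]
wrist_force: [-0.2, 0.9, -1.0]
grip_width: 0.201
```

```bash
python3 -c "
from h import *
st()"
```

```text
t 10.38 p [ 0.5793 -0.0074  0.06  ] yawY 96.4 zaxis [ 0.015 -0.    -1.   ] F [-0.2   0.91 -1.02] T [0.05 0.03 0.02] w 0.201 q [-0.35  0.54  0.37  1.89 -0.27  0.75  1.86]
```

>>> arm_command:
  moves:
    - [[0,0,0.0006],0]
    - [[0,0,0.0002],0]

```text
time_s: 10.62
ee_pos: [0.5794, -0.0075, 0.0597]
orientation: [-0.173, 3.121, -0.002]
wrist_force: [-2.1, 1.0, 3.1]
grip_width: 0.201
```

```bash
python3 -c "
from h import *
st()"
```

```text
t 10.62 p [ 0.5794 -0.0075  0.0597] yawY 96.4 zaxis [ 0.015 -0.    -1.   ] F [-2.11  1.01  3.06] T [ 0.1   0.21 -0.02] w 0.201 q [-0.35  0.54  0.37  1.89 -0.28  0.75  1.86]
```

>>> arm_command:
  moves:
    - [[0,0,0.0006],0]
    - [[0,0,0.0002],0]

```text
time_s: 10.88
ee_pos: [0.5794, -0.0075, 0.0595]
orientation: [-0.173, 3.121, -0.001]
wrist_force: [-2.2, 0.2, 4.2]
grip_width: 0.203
```

```bash
python3 -c "
from h import *
st()
f=eyes.grab_frame('scene'); crop(f,300,220,100,75,8,'s6.png')"
```

```text
t 10.88 p [ 0.5794 -0.0075  0.0595] yawY 96.4 zaxis [ 0.016  0.    -1.   ] F [-2.16  0.17  4.23] T [0.12 0.28 0.06] w 0.203 q [-0.35  0.54  0.37  1.89 -0.28  0.75  1.86]
```

View pics/s6.png

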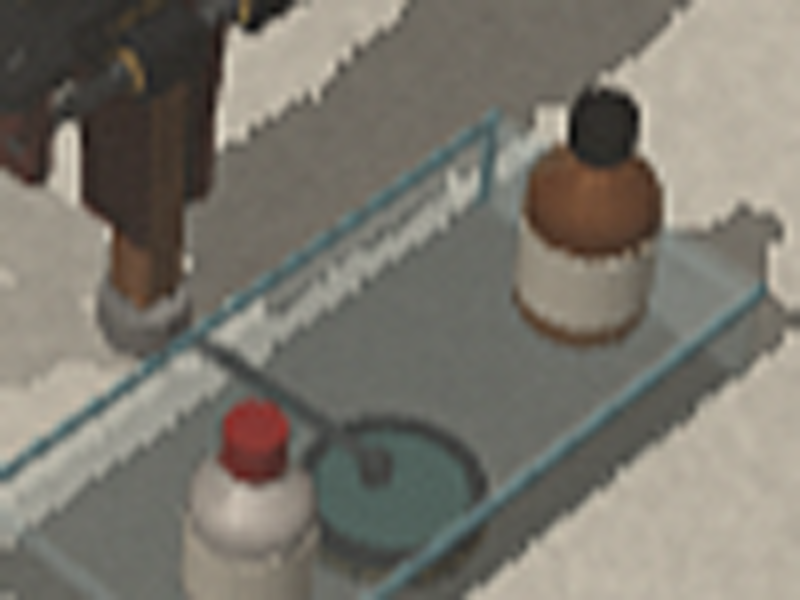

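Contact at z≈0.060, so the cap is about 6.7 mm above the foot's underside, and it's pressing on the glass at about 5 N. I'll ease that and start drawing the lens out.

>>> arm_command:
  moves:
    - [[0,0,-0.0003],0]
    - [[0.003,0,0],0]
    - [[0.003,0,0],0]

```text
time_s: 11.3
ee_pos: [0.5742, -0.0081, 0.0597]
orientation: [-0.173, 3.119, -0.002]
wrist_force: [0.6, 0.9, 0.3]
grip_width: 0.2
```

```bash
python3 -c "
from h import *
st()"
```

```text
t 11.3 p [ 0.5742 -0.0081  0.0597] yawY 96.4 zaxis [ 0.018 -0.    -1.   ] F [0.59 0.89 0.28] T [ 0.01 -0.37 -0.04] w 0.2 q [-0.35  0.53  0.37  1.91 -0.27  0.74  1.86]
```

>>> arm_command:
  moves:
    - [[0.004,0,0],0]
    - [[0.004,0,0],0]
    - [[0.004,0,0],0]

```text
time_s: 11.68
ee_pos: [0.5621, -0.0095, 0.0595]
orientation: [-0.173, 3.118, -0.002]
wrist_force: [1.6, -0.2, -0.2]
grip_width: 0.198
```

```bash
python3 -c "
from h import *
st()
f=eyes.grab_frame('scene'); crop(f,300,220,100,75,8,'s7.png')"
```

```text
t 11.68 p [ 0.5621 -0.0095  0.0595] yawY 96.4 zaxis [ 0.019 -0.    -1.   ] F [ 1.61 -0.2  -0.25] T [ 0.06 -0.48 -0.05] w 0.198 q [-0.35  0.51  0.37  1.94 -0.27  0.72  1.86]
```

View pics/s7.png

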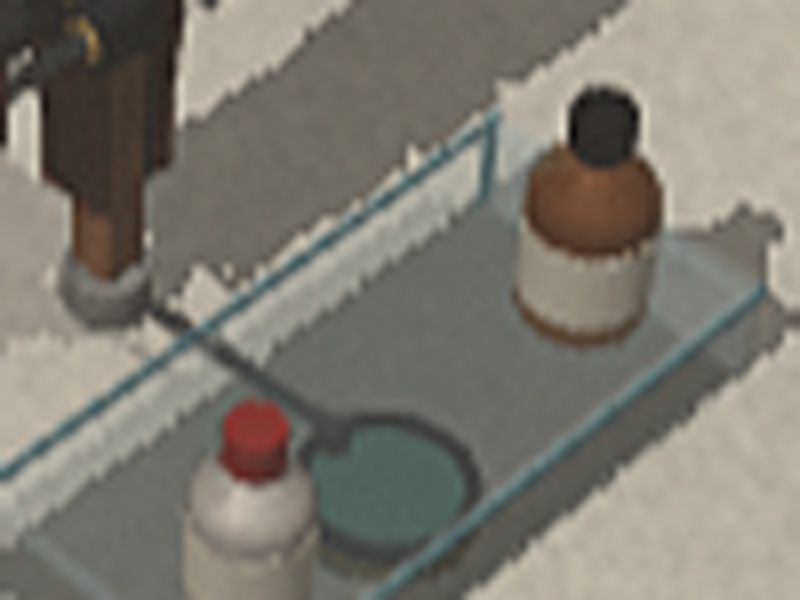

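>>> arm_command:
  moves:
    - [[0.005,0,0],0]
    - [[0.005,0,0],0]
    - [[0.005,0,0],0]
    - [[0.005,0,0],0]

```text
time_s: 12.22
ee_pos: [0.5411, -0.0119, 0.0594]
orientation: [-0.173, 3.117, -0.002]
wrist_force: [1.3, 0.8, -0.2]
grip_width: 0.201
```

```bash
python3 -c "
from h import *
st()
f=eyes.grab_frame('scene'); crop(f,300,220,100,75,8,'s8.png')"
```

```text
t 12.22 p [ 0.5411 -0.0119  0.0594] yawY 96.4 zaxis [ 0.02 -0.   -1.  ] F [ 1.26  0.78 -0.21] T [ 0.17 -0.62  0.05] w 0.201 q [-0.36  0.48  0.37  1.99 -0.27  0.69  1.86]
```

View pics/s8.png

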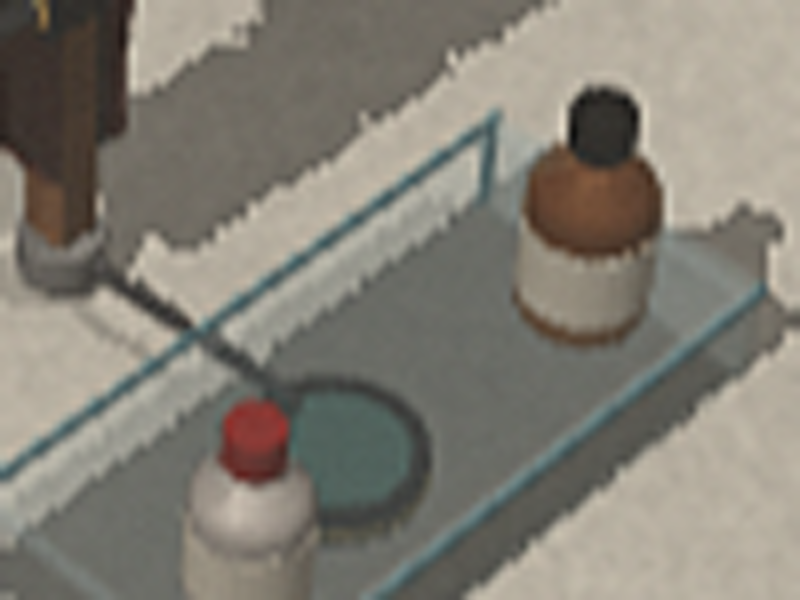

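The lens is following. I'll keep drawing.

>>> arm_command:
  moves:
    - [[0.007,0,0],0]
    - [[0.007,0,0],0]
    - [[0.007,0,0],0]
    - [[0.007,0,0],0]
    - [[0.007,0,0],0]

```text
time_s: 12.9
ee_pos: [0.5045, -0.0161, 0.0591]
orientation: [-0.173, 3.115, -0.002]
wrist_force: [3.1, 0.6, 2.0]
grip_width: 0.201
```

```bash
python3 -c "
from h import *
st()
f=eyes.grab_frame('scene'); crop(f,280,200,100,75,8,'s9.png')"
```

```text
t 12.9 p [ 0.5045 -0.0161  0.0591] yawY 96.3 zaxis [ 0.022  0.    -1.   ] F [3.06 0.61 2.  ] T [ 0.19 -0.84  0.02] w 0.201 q [-0.37  0.43  0.38  2.08 -0.26  0.65  1.86]
```

View pics/s9.png

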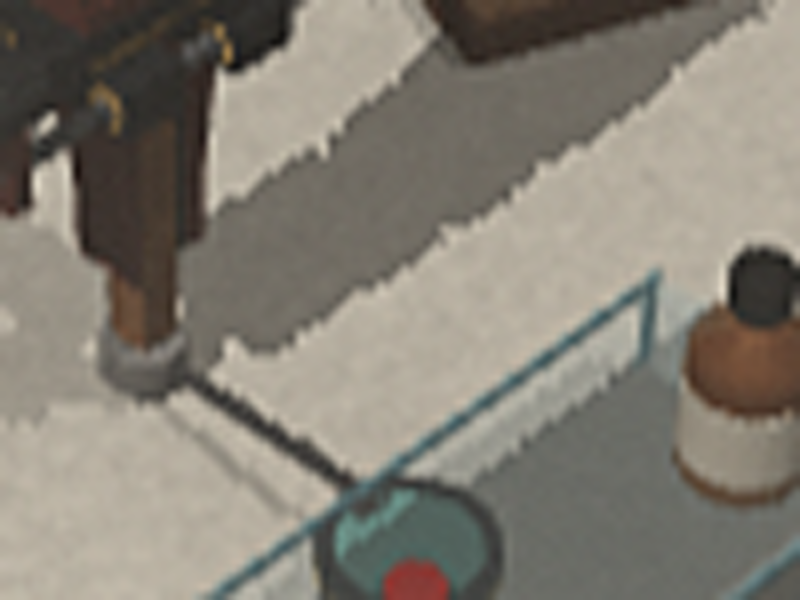

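>>> arm_command:
  moves:
    - [[0.006,0,-0.0005],0]
    - [[0.007,0,-0.0001],0]
    - [[0.007,0,-0.0001],0]
    - [[0.007,0,-0.0001],0]

```text
time_s: 13.45
ee_pos: [0.475, -0.0195, 0.0592]
orientation: [-0.172, 3.116, -0.002]
wrist_force: [2.3, 0.3, 0.6]
grip_width: 0.201
```

>>> arm_command:
  moves:
    - [[0.007,0,-0.0001],0]
    - [[0.007,0,-0.0001],0]
    - [[0.007,0,-0.0001],0]
    - [[0.007,0,-0.0001],0]

```text
time_s: 13.95
ee_pos: [0.4453, -0.0228, 0.0592]
orientation: [-0.172, 3.115, -0.002]
wrist_force: [2.3, -0.3, 1.8]
grip_width: 0.203
```

```bash
python3 -c "
from h import *
st()
f=eyes.grab_frame('scene'); crop(f,260,180,120,95,6,'s10.png')"
```

```text
t 13.95 p [ 0.4453 -0.0228  0.0592] yawY 96.3 zaxis [ 0.021  0.    -1.   ] F [ 2.32 -0.28  1.77] T [ 0.11 -0.85  0.05] w 0.203 q [-0.38  0.35  0.39  2.21 -0.23  0.59  1.86]
```

View pics/s10.png

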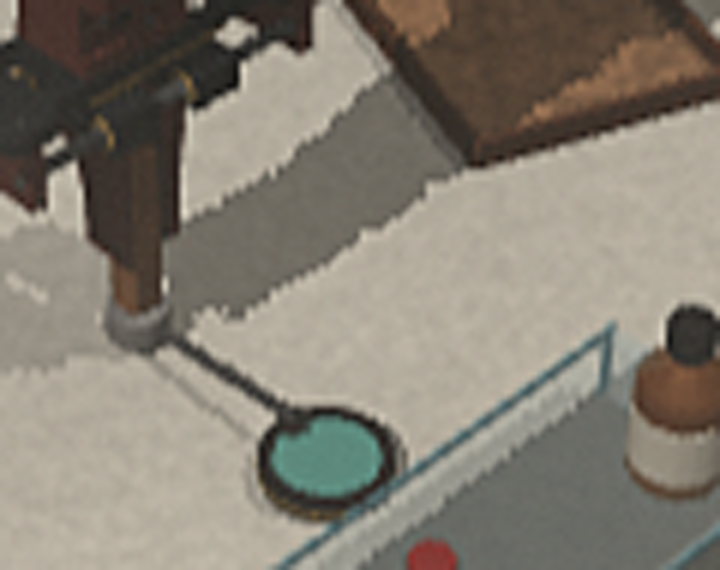

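>>> arm_command:
  moves:
    - [[0.007,0,-0.0003],0]
    - [[0.007,0,-0.0001],0]
    - [[0.007,0,-0.0001],0]
    - [[0.007,0,-0.0001],0]
    - [[0,0,-0.001],0]

```text
time_s: 14.62
ee_pos: [0.4136, -0.0263, 0.0599]
orientation: [-0.172, 3.118, -0.001]
wrist_force: [0.5, 0.5, -1.6]
grip_width: 0.203
```

```bash
python3 -c "
from h import *
st()
f=eyes.grab_frame('scene'); crop(f,260,180,120,95,6,'s11.png')"
```

```text
t 14.62 p [ 0.4136 -0.0263  0.0599] yawY 96.3 zaxis [ 0.019  0.    -1.   ] F [ 0.47  0.47 -1.61] T [ 0.09 -0.1   0.01] w 0.203 q [-0.39  0.3   0.4   2.28 -0.22  0.57  1.85]
```

View pics/s11.png

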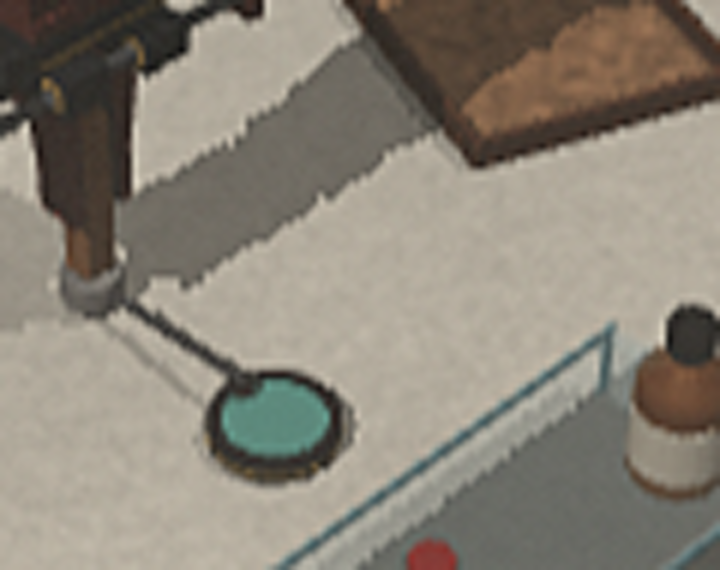

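>>> arm_command:
  moves:
    - [[0,0,-0.015],0]
    - [[0,0,-0.02],0]
    - [[0,0,-0.015],0]

```text
time_s: 15.05
ee_pos: [0.4084, -0.0266, 0.1089]
orientation: [-0.173, 3.129, -0.003]
wrist_force: [0.5, -0.2, -1.9]
grip_width: 0.198
```

```bash
python3 -c "
from h import *
plan([(.415,-.23,.11)],96.3,step=.045)
f=eyes.grab_frame('scene'); crop(f,260,180,120,95,6,'s12.png')"
```

```text
t 15.05 p [ 0.4084 -0.0266  0.1089] yawY 96.3 zaxis [ 0.008 -0.001 -1.   ] F [ 0.47 -0.17 -1.86] T [-0.01  0.03 -0.05] w 0.198 q [-0.45  0.2   0.45  2.25 -0.13  0.71  1.77]
[[[0.0032, -0.0406, -0.0002], np.float64(0.0)], [[0.0031, -0.0406, -0.0002], np.float64(-0.0)], [[0.0031, -0.0406, -0.0002], np.float64(-0.0)], [[0.0031, -0.0406, -0.0002], np.float64(-0.0)], [[0.0031, -0.0406, -0.0002], np.float64(-0.0)]]
```

View pics/s12.png

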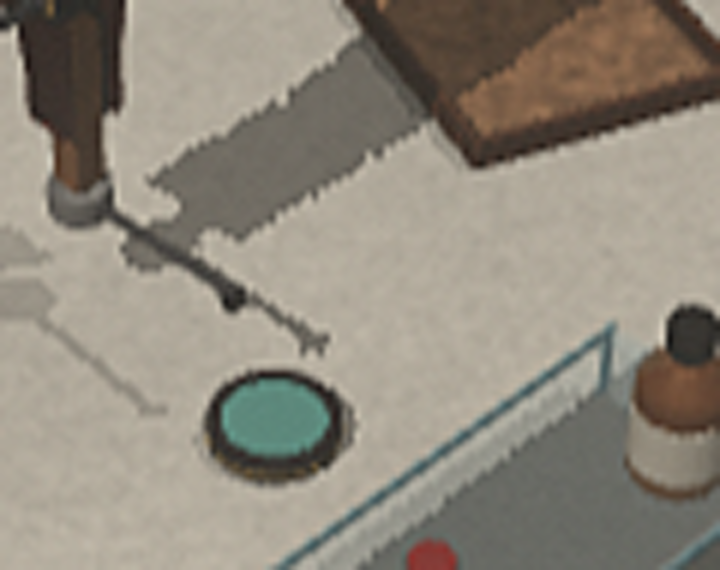

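Both steps are done and the rod is clear of the lens. Next I'll move it to the right.

>>> arm_command:
  moves:
    - [[0.003,-0.04,0],0]
    - [[0.003,-0.041,0],0]
    - [[0.003,-0.041,0],0]
    - [[0.003,-0.041,0],0]
    - [[0.003,-0.041,0],0]

```text
time_s: 15.72
ee_pos: [0.4146, -0.2319, 0.1073]
orientation: [-0.188, 3.134, 0.004]
wrist_force: [1.6, 0.6, -1.4]
grip_width: 0.201
```

>>> arm_command:
  moves:
    - [[0,0,0.016],0]
    - [[0,0,0.016],0]
    - [[0,0,0.012],0]
    - [[0,0,0],0]

```text
time_s: 16.23
ee_pos: [0.4119, -0.2315, 0.0585]
orientation: [0.184, -3.133, -0.008]
wrist_force: [0.4, 0.4, -1.0]
grip_width: 0.202
```

```bash
python3 -c "
from h import *
st()
f=eyes.grab_frame('scene'); crop(f,170,180,120,95,6,'s13.png')"
```

```text
t 16.23 p [ 0.4119 -0.2315  0.0585] yawY 96.7 zaxis [-0.004  0.005 -1.   ] F [ 0.39  0.38 -0.98] T [0.01 0.06 0.02] w 0.202 q [ 0.03  0.41  0.48  2.14 -0.31  0.66  2.41]
```

View pics/s13.png

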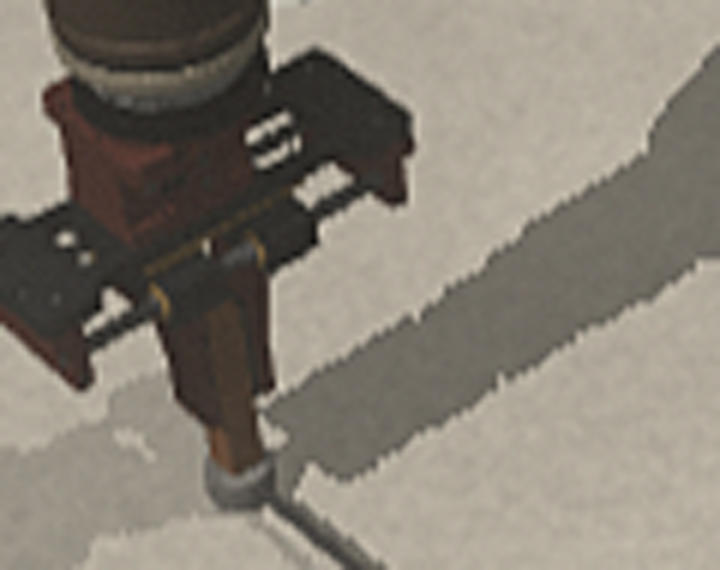

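>>> arm_command:
  moves:
    - [[0,0,0.001],0]
    - [[0,0,0.001],0]

```text
time_s: 16.52
ee_pos: [0.413, -0.2312, 0.0575]
orientation: [0.186, -3.135, -0.007]
wrist_force: [-0.5, -0.3, -1.1]
grip_width: 0.199
```

>>> arm_command:
  moves:
    - [[0,0,0.0007],0]
    - [[0,0,0.0003],0]

```text
time_s: 16.77
ee_pos: [0.4135, -0.2311, 0.057]
orientation: [0.187, -3.136, -0.006]
wrist_force: [0.1, 0.4, -1.0]
grip_width: 0.203
```

>>> arm_command:
  moves:
    - [[0,0,0.001],0]
    - [[0,0,0.0005],0]

```text
time_s: 17.02
ee_pos: [0.4136, -0.2312, 0.0558]
orientation: [-0.187, 3.136, 0.006]
wrist_force: [-2.1, 0.7, 6.0]
grip_width: 0.204
```

>>> arm_command:
  moves:
    - [[0,0,0.0007],0]
    - [[0,0,0.0003],0]

```text
time_s: 17.27
ee_pos: [0.4136, -0.2313, 0.0558]
orientation: [-0.186, 3.135, 0.008]
wrist_force: [-0.7, 0.5, 2.9]
grip_width: 0.204
```

The foot is on the bench, so I'll release.

>>> arm_command:
  moves:
    - [[0,0,-0.0003],0]
    - [[0,0,0],0]
    - [[0,0,0],0]
  gripper: 0.5
  newtons: 10

```text
time_s: 17.65
ee_pos: [0.414, -0.2315, 0.0562]
orientation: [-0.186, 3.135, 0.007]
wrist_force: [-0.0, -0.3, 0.6]
grip_width: 0.486
```

```bash
python3 -c "
from h import *
st()
f=eyes.grab_frame('wrist'); cv2.imwrite('pics/w4.png',f['pixels'])"
```

```text
t 17.65 p [ 0.414  -0.2315  0.0562] yawY 96.8 zaxis [ 0.001  0.005 -1.   ] F [-0.04 -0.33  0.58] T [0.04 0.02 0.01] w 0.486 q [ 0.03  0.42  0.47  2.14 -0.32  0.65  2.41]
```

View pics/w4.png

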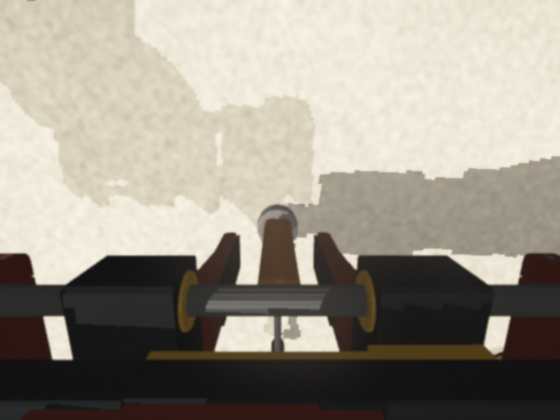

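>>> arm_command:
  moves:
    - [[0,0,-0.03],0]
    - [[0,0,-0.04],0]
    - [[0,0,-0.05],0]

```text
time_s: 18.08
ee_pos: [0.4115, -0.2312, 0.1759]
orientation: [0.185, -3.129, -0.01]
wrist_force: [1.1, 0.5, 0.1]
grip_width: 0.501
```

```bash
python3 -c "
from h import *
plan([(.47,-.16,.17),(.505,-.013,.17)],76.8,step=.05,turn=7)
f=eyes.grab_frame('top'); cv2.imwrite('pics/t13.png',f['pixels'])"
```

```text
t 18.07 p [ 0.4115 -0.2312  0.1759] yawY 96.8 zaxis [-0.007  0.006 -1.   ] F [1.06 0.5  0.08] T [ 0.07 -0.07  0.  ] w 0.501 q [-0.08  0.22  0.57  2.03 -0.15  0.94  2.26]
[[[-0.0332, 0.0319, 0.0029], np.float64(7.0)], [[-0.0291, 0.0357, 0.003], np.float64(7.0)], [[-0.0041, 0.0376, 0.0002], np.float64(6.0)], [[-0.0001, 0.0378, 0.0003], np.float64(-0.0)], [[-0.0001, 0.0378, 0.0003], np.float64(-0.0)]]
[[[-0.0001, 0.0378, 0.0003], np.float64(-0.0)]]
```

View pics/t13.png

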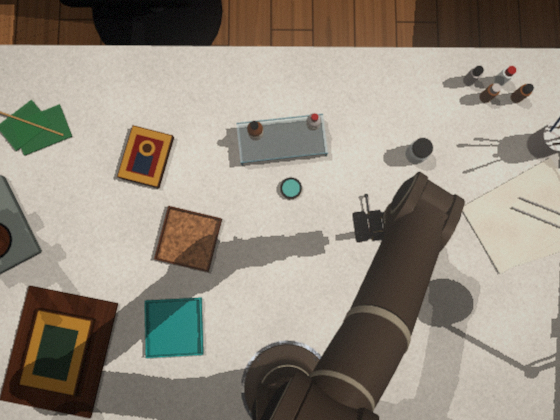

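Top view: the lens is clear at (291,188), and the bottles, jar and panel look unmoved.

```bash
python3 -c "
from h import *
f=eyes.grab_frame('top'); im=f['pixels'][165:212,268:315]
g=im.max(axis=2); m=(g<110).astype(np.uint8); 
crop(f,266,165,50,50,8,'t14.png')
hsv=cv2.cvtColor(im,cv2.COLOR_BGR2HSV); m=((hsv[...,1]>60)&(hsv[...,0]>75)&(hsv[...,0]<100)).astype(np.uint8)
n,l,s,c=cv2.connectedComponentsWithStats(m); i=1+np.argmax(s[1:,4]); print(s[i],c[i]+[268,165]); print(ray(f,*(c[i]+[268,165]),.0115))"
```

```text
[ 14  14  18  18 258] [290.62015504 187.60077519]
[ 0.53427543 -0.01362685  0.0115    ]
```

>>> arm_command:
  moves:
    - [[-0.033,0.032,0.002],7]
    - [[-0.029,0.036,0.002],7]
    - [[-0.004,0.038,0],6]
    - [[0,0.038,0],0]
    - [[0,0.038,0],0]
  gripper: 1

```text
time_s: 18.8
ee_pos: [0.5021, -0.0484, 0.1749]
orientation: [0.391, 3.113, 0.005]
wrist_force: [0.1, 0.3, -0.1]
grip_width: 0.99
```

```bash
python3 -c "
from h import *
f=eyes.grab_frame('wrist'); cv2.imwrite('pics/w5.png',f['pixels'])
import pickle; pickle.dump(f,open('w5.pkl','wb'))
plan([(.53,-.013,.12)],76.8,step=.04,turn=7)"
```

```text
t 18.85 p [ 0.5033 -0.0426  0.1745] yawY 76.0 zaxis [ 0.004  0.005 -1.   ] F [1.71 4.96 0.06] T [ 0.28 -0.14  0.  ] w 0.996 q [-0.45  0.27  0.54  1.97 -0.18  0.94  1.5 ]
[[[-0.0093, 0.0174, 0.0274], np.float64(-0.8)], [[-0.0096, 0.0173, 0.0274], np.float64(-0.0)]]
```

View pics/w5.png

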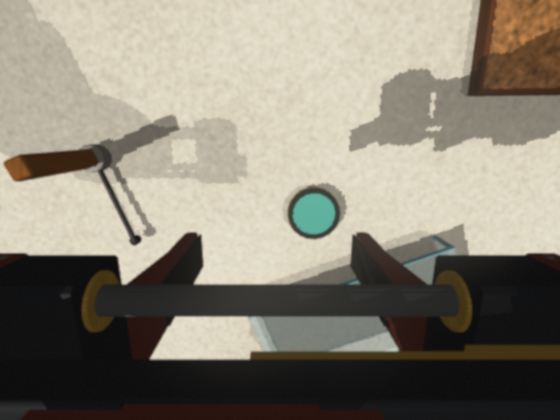

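```bash
python3 -c "
from h import *; import pickle
f=pickle.load(open('w5.pkl','rb')); print(ray(f,314,213,.0115), proj(f,(.534,-.0136,.0115)))"
```

```text
[ 0.53302638 -0.01089851  0.0115    ] [[311.8803004  214.36029877]]
```

>>> arm_command:
  moves:
    - [[-0.01,0.018,0.022],-0.8]
    - [[-0.013,0.018,0.022],0]
    - [[0,0,0],0]

```text
time_s: 19.23
ee_pos: [0.5345, -0.0101, 0.128]
orientation: [0.354, 3.12, 0.009]
wrist_force: [-0.2, -0.3, -0.2]
grip_width: 1.0
```

```bash
python3 -c "
from h import *; import pickle
f=eyes.grab_frame('wrist'); cv2.imwrite('pics/w6.png',f['pixels']);pickle.dump(f,open('w6.pkl','wb'))
plan([(.534,-.0136,.05)],76.8,step=.04,turn=7)"
```

```text
t 19.27 p [ 0.5343 -0.0111  0.1288] yawY 77.0 zaxis [ 0.003  0.005 -1.   ] F [-0.67 -0.17 -0.45] T [-0.   -0.02 -0.04] w 0.998 q [-0.45  0.39  0.49  1.95 -0.24  0.86  1.51]
[[[-0.0001, -0.0015, 0.0394], np.float64(0.2)], [[-0.0001, -0.0015, 0.0394], np.float64(-0.0)]]
```

View pics/w6.png

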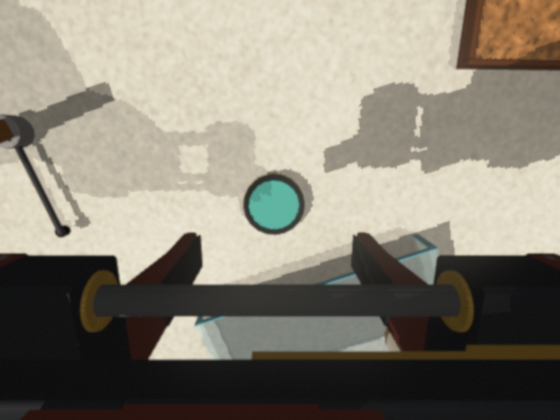

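>>> arm_command:
  moves:
    - [[0,-0.001,0.035],0]
    - [[0,0,0.035],0]
    - [[0,0,0.03],0]
    - [[0,0,0.01],0]
    - [[0,0,0],0]

```text
time_s: 19.9
ee_pos: [0.5348, -0.017, 0.0206]
orientation: [0.364, 3.112, 0.008]
wrist_force: [0.4, 0.2, -0.0]
grip_width: 0.998
```

```bash
python3 -c "
from h import *; import pickle
f=eyes.grab_frame('wrist'); cv2.imwrite('pics/w7.png',f['pixels']);pickle.dump(f,open('w7.pkl','wb'))
plan([(.534,-.0125,.003)],76.8,step=.04,turn=7)"
```

```text
t 19.95 p [ 0.5351 -0.017   0.0211] yawY 76.7 zaxis [ 0.009  0.004 -1.   ] F [-0.45 -0.8   0.99] T [-0.05 -0.   -0.03] w 0.994 q [-0.37  0.55  0.41  2.02 -0.36  0.63  1.62]
[[[0.0023, 0.004, 0.0181], np.float64(-0.1)]]
```

View pics/w7.png

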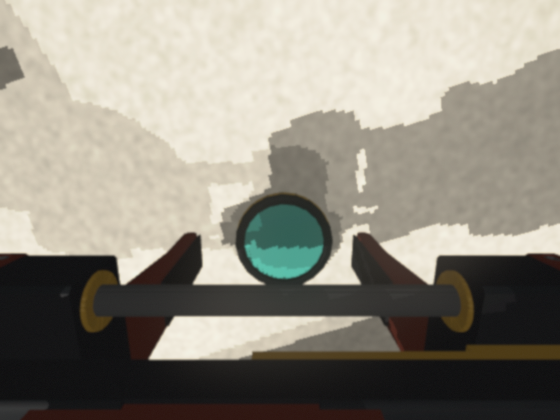

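```bash
python3 -c "
from h import *; import pickle
f=pickle.load(open('w7.pkl','rb')); p=ray(f,284,237.5,.0125); s,M,y=st(); print(p, M.T@(p-s['ee_pos']))"
```

```text
t 19.95 p [ 0.5351 -0.017   0.0211] yawY 76.7 zaxis [ 0.009  0.004 -1.   ] F [-0.45 -0.8   0.99] T [-0.05 -0.   -0.03] w 0.994 q [-0.37  0.55  0.41  2.02 -0.36  0.63  1.62]
[ 0.53072147 -0.01066429  0.0125    ] [0.00581794 0.00506141 0.0085891 ]
```

>>> arm_command:
  moves:
    - [[0.004,0.0045,0.007],0]
    - [[0,0,0.007],0]
    - [[0,0,0],0]

```text
time_s: 20.32
ee_pos: [0.5338, -0.011, 0.0086]
orientation: [0.363, 3.108, 0.011]
wrist_force: [0.6, -0.3, -0.5]
grip_width: 1.003
```

```bash
python3 -c "
from h import *; import pickle
f=eyes.grab_frame('wrist'); cv2.imwrite('pics/w8.png',f['pixels'])
st()"
```

```text
t 20.38 p [ 0.5339 -0.0109  0.0088] yawY 76.7 zaxis [ 0.014  0.005 -1.   ] F [0.3  0.28 0.97] T [ 0.    0.05 -0.04] w 1.005 q [-0.37  0.57  0.39  2.03 -0.38  0.6   1.62]
```

View pics/w8.png

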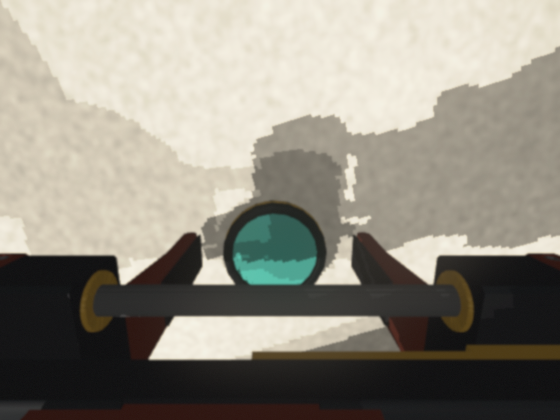

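>>> arm_command:
  moves:
    - [[0.001,0,0.004],0]
    - [[0,0,0.001],0]
    - [[0,0,0],0]

```text
time_s: 20.75
ee_pos: [0.5332, -0.0107, 0.0036]
orientation: [0.363, 3.107, 0.011]
wrist_force: [-0.7, -0.2, 0.9]
grip_width: 0.995
```

>>> arm_command:
  moves:
    - [[0,0,0],0]
    - [[0,0,0],0]
    - [[0,0,0],0]
    - [[0,0,0],0]
  gripper: 0.5
  newtons: 6

```text
time_s: 21.25
ee_pos: [0.5332, -0.0108, 0.0037]
orientation: [0.363, 3.107, 0.011]
wrist_force: [0.6, 0.7, -1.3]
grip_width: 0.683
```

```bash
python3 -c "
from h import *; import pickle
f=eyes.grab_frame('wrist'); cv2.imwrite('pics/w9.png',f['pixels'])
st()"
```

```text
t 21.3 p [ 0.5332 -0.0108  0.0037] yawY 76.7 zaxis [ 0.014  0.005 -1.   ] F [-0.37  0.24  0.35] T [-0.03 -0.02  0.02] w 0.686 q [-0.36  0.57  0.39  2.03 -0.39  0.59  1.63]
```

View pics/w9.png

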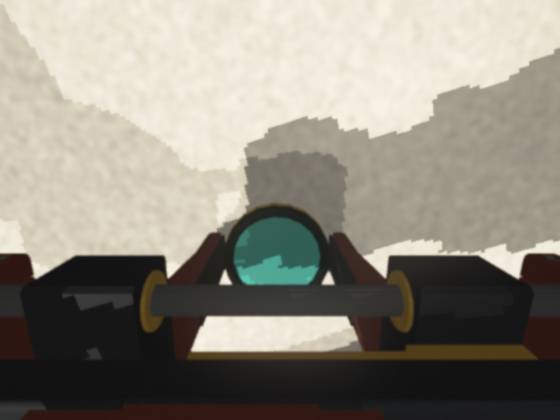

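The fingers have closed on the lens (0.686 × 88 ≈ 60 mm). I'll firm the grip and lift.

>>> arm_command:
  moves:
    - [[0,0,0],0]
    - [[0,0,0],0]
  newtons: 25

```text
time_s: 21.55
ee_pos: [0.5332, -0.0108, 0.0037]
orientation: [0.363, 3.107, 0.011]
wrist_force: [0.3, 0.4, -0.1]
grip_width: 0.677
```

>>> arm_command:
  moves:
    - [[0,0,-0.005],0]
    - [[0,0,-0.01],0]
    - [[0,0,-0.015],0]
    - [[0,0,-0.02],0]
    - [[0,0,-0.02],0]

```text
time_s: 22.18
ee_pos: [0.5313, -0.0114, 0.0773]
orientation: [0.364, 3.109, 0.01]
wrist_force: [0.4, 0.0, -0.0]
grip_width: 0.674
```

```bash
python3 -c "
from h import *; import pickle
f=eyes.grab_frame('wrist'); cv2.imwrite('pics/w10.png',f['pixels'])
plan([(.394,.264,.085)],76.8,step=.04)"
```

```text
t 22.23 p [ 0.5328 -0.0116  0.0798] yawY 76.6 zaxis [ 0.016  0.005 -1.   ] F [0.07 0.26 0.11] T [-0.03 -0.05  0.  ] w 0.679 q [-0.43  0.45  0.47  2.   -0.3   0.74  1.56]
[[[0.0248, 0.0295, -0.0007], np.float64(-0.2)], [[0.0247, 0.0296, -0.0007], np.float64(-0.0)], [[0.0247, 0.0296, -0.0007], np.float64(-0.0)], [[0.0247, 0.0296, -0.0007], np.float64(-0.0)], [[0.0247, 0.0296, -0.0007], np.float64(-0.0)]]
[[[0.0247, 0.0296, -0.0007], np.float64(-0.0)], [[0.0247, 0.0296, -0.0007], np.float64(-0.0)], [[0.0247, 0.0296, -0.0007], np.float64(-0.0)]]
```

View pics/w10.png

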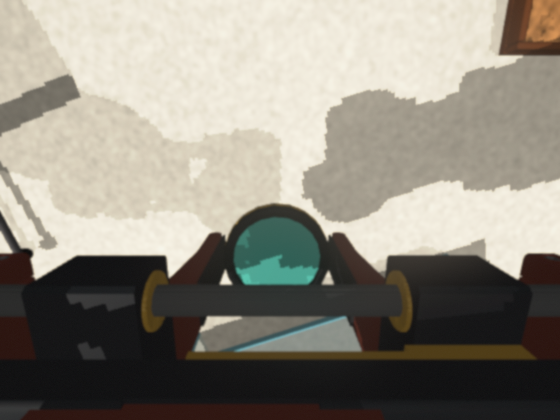

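The lens is held level. I'll carry it to the tray.

>>> arm_command:
  moves:
    - [[0.015,0.018,-0.003],0]
    - [[0.025,0.03,-0.001],0]
    - [[0.025,0.03,-0.001],0]
    - [[0.025,0.03,-0.001],0]
    - [[0.025,0.03,-0.001],0]

```text
time_s: 22.85
ee_pos: [0.4537, 0.1509, 0.0902]
orientation: [0.374, 3.097, 0.015]
wrist_force: [0.3, 0.5, -0.7]
grip_width: 0.678
```

>>> arm_command:
  moves:
    - [[0.025,0.03,0],0]
    - [[0.025,0.03,0],0]
    - [[0.015,0.018,0],0]
    - [[0,0,0],0]

```text
time_s: 23.35
ee_pos: [0.4064, 0.2482, 0.0918]
orientation: [0.366, 3.096, 0.02]
wrist_force: [0.0, -0.7, -1.6]
grip_width: 0.678
```

```bash
python3 -c "
from h import *; import pickle
plan([(.394,.264,.06)],76.8,step=.04)
f=eyes.grab_frame('scene'); cv2.imwrite('pics/s20.png',f['pixels'][100:300,230:430].repeat(3,0).repeat(3,1))
f=eyes.grab_frame('wrist'); cv2.imwrite('pics/w11.png',f['pixels'])
"
```

```text
t 23.35 p [0.4064 0.2482 0.0918] yawY 76.5 zaxis [ 0.025  0.01  -1.   ] F [ 0.05 -0.73 -1.61] T [-0.07  0.02 -0.05] w 0.678 q [-1.03  0.34  0.46  2.13 -0.22  0.69  0.9 ]
[[[0.0164, 0.012, 0.0317], np.float64(-0.3)]]
```

View pics/s20.png

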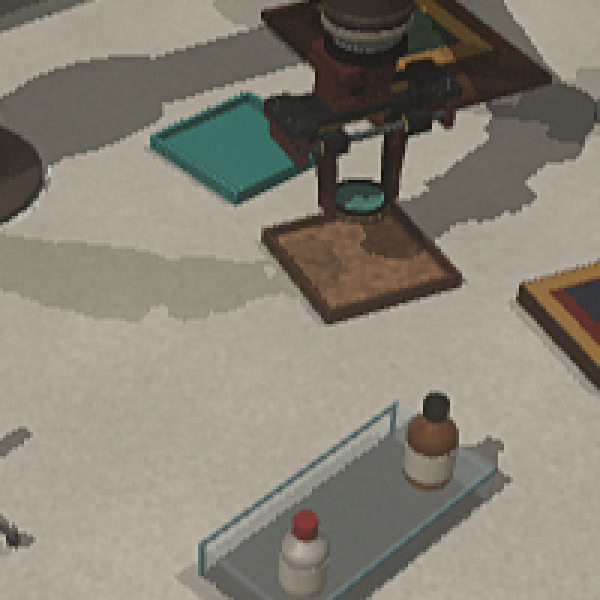

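View pics/w11.png

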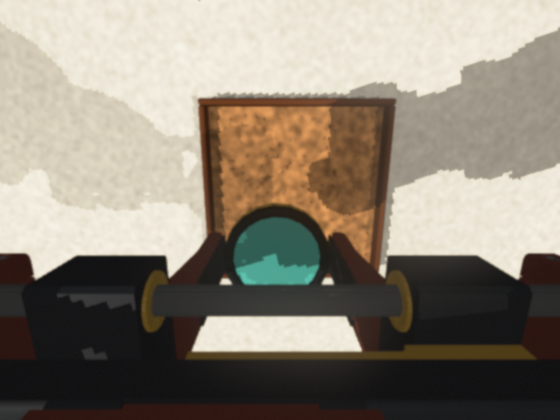

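>>> arm_command:
  moves:
    - [[0.008,0.006,0],0]
    - [[0.008,0.006,0.01],0]
    - [[0,0,0.015],0]
    - [[0,0,0],0]

```text
time_s: 23.95
ee_pos: [0.3955, 0.2602, 0.0647]
orientation: [0.377, 3.095, 0.018]
wrist_force: [-0.2, -0.3, -0.4]
grip_width: 0.677
```

```bash
python3 -c "
from h import *; import pickle
plan([(.394,.264,.02)],76.8,step=.03)
f=eyes.grab_frame('wrist'); cv2.imwrite('pics/w12.png',f['pixels'])
"
```

```text
t 23.95 p [0.3955 0.2602 0.0647] yawY 76.1 zaxis [ 0.025  0.009 -1.   ] F [-0.19 -0.34 -0.37] T [-0.02  0.05  0.01] w 0.677 q [-1.04  0.38  0.43  2.15 -0.25  0.63  0.89]
[[[0.0017, 0.0013, 0.0223], np.float64(-0.7)], [[0.0017, 0.0014, 0.0223], np.float64(-0.0)]]
```

View pics/w12.png

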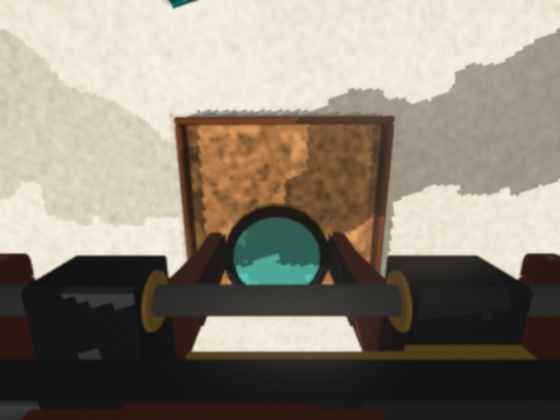

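>>> arm_command:
  moves:
    - [[0.0017,0.002,0.015],-0.7]
    - [[0.0017,0.002,0.015],0]
    - [[0,0,0.01],0]
    - [[0,0,0],0]

```text
time_s: 24.5
ee_pos: [0.3947, 0.2653, 0.0219]
orientation: [0.358, 3.097, 0.018]
wrist_force: [-0.0, 0.4, -0.9]
grip_width: 0.675
```

```bash
python3 -c "
from h import *; import pickle
plan([(.394,.264,.012)],76.8,step=.03)
f=eyes.grab_frame('wrist'); cv2.imwrite('pics/w13.png',f['pixels'])
f=eyes.grab_frame('scene'); crop(f,300,120,100,100,6,'s21.png')
"
```

```text
t 24.5 p [0.3947 0.2653 0.0219] yawY 76.8 zaxis [ 0.026  0.009 -1.   ] F [-0.03  0.38 -0.88] T [ 0.01  0.04 -0.02] w 0.675 q [-1.    0.46  0.37  2.17 -0.31  0.53  0.94]
[[[0.0006, -0.0016, 0.0099], np.float64(0.0)]]
```

View pics/w13.png

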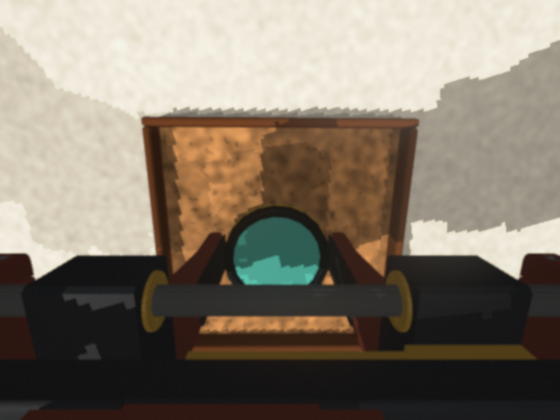

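View pics/s21.png

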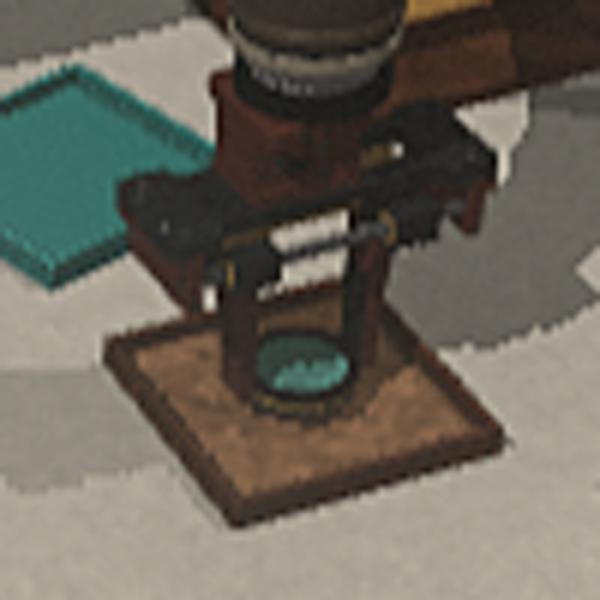

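The lens is centred over the cork, so I'll lower it gently until it touches.

>>> arm_command:
  moves:
    - [[0,0,0.006],0]
    - [[0,0,0.004],0]
    - [[0,0,0.001],0]
    - [[0,0,0],0]

```text
time_s: 25.1
ee_pos: [0.396, 0.2662, 0.0119]
orientation: [0.358, 3.095, 0.022]
wrist_force: [0.9, 0.7, -0.5]
grip_width: 0.673
```

>>> arm_command:
  moves:
    - [[0,0,0.0008],0]
    - [[0,0,0.0003],0]

```text
time_s: 25.35
ee_pos: [0.3961, 0.2663, 0.0109]
orientation: [0.358, 3.094, 0.022]
wrist_force: [-0.4, 0.4, -1.9]
grip_width: 0.67
```

>>> arm_command:
  moves:
    - [[0,0,0.0008],0]
    - [[0,0,0.0003],0]

```text
time_s: 25.6
ee_pos: [0.3962, 0.2664, 0.0098]
orientation: [0.358, 3.094, 0.022]
wrist_force: [0.4, -0.0, -1.0]
grip_width: 0.677
```

>>> arm_command:
  moves:
    - [[0,0,0.0008],0]
    - [[0,0,0.0003],0]

```text
time_s: 25.85
ee_pos: [0.3964, 0.2664, 0.0089]
orientation: [0.358, 3.094, 0.023]
wrist_force: [-1.1, -0.9, 4.4]
grip_width: 0.675
```

Touchdown, as expected at z≈0.009. I'll release.

>>> arm_command:
  moves:
    - [[0,0,-0.0002],0]
    - [[0,0,0],0]
    - [[0,0,0],0]
  gripper: 0.85
  newtons: 6

```text
time_s: 26.22
ee_pos: [0.3965, 0.2666, 0.0092]
orientation: [0.358, 3.094, 0.023]
wrist_force: [-0.4, -0.2, 0.7]
grip_width: 0.851
```

```bash
python3 -c "
from h import *; import pickle
st()
f=eyes.grab_frame('wrist'); cv2.imwrite('pics/w14.png',f['pixels'])
"
```

```text
t 26.23 p [0.3965 0.2666 0.0092] yawY 76.8 zaxis [ 0.029  0.012 -1.   ] F [-0.35 -0.18  0.72] T [-0.03  0.07  0.04] w 0.851 q [-0.98  0.49  0.36  2.17 -0.33  0.5   0.96]
```

View pics/w14.png

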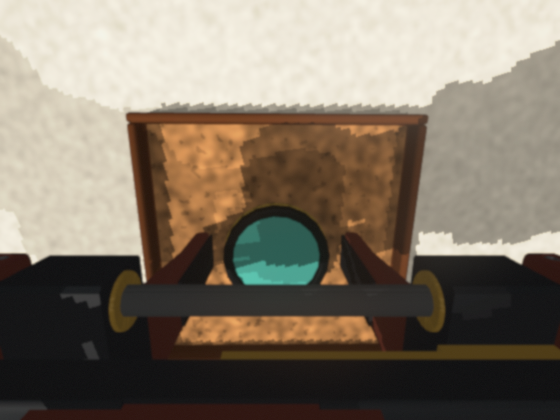

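The lens is released with clear gaps on both sides of the fingers, so I'll retreat straight up.

>>> arm_command:
  moves:
    - [[0,0,-0.01],0]
    - [[0,0,-0.02],0]
    - [[0,0,-0.04],0]
    - [[0,0,-0.05],0]
    - [[0,0,-0.05],0]

```text
time_s: 26.9
ee_pos: [0.3901, 0.2625, 0.1829]
orientation: [0.361, 3.097, 0.014]
wrist_force: [0.2, 0.9, 0.1]
grip_width: 0.848
```

>>> arm_command:
  moves:
    - [[0.03,0.05,-0.03],0]
    - [[0.03,0.05,-0.02],0]
    - [[0.02,0.06,0],0]
    - [[0,0.06,0],0]
    - [[0,0,0],0]

```text
time_s: 27.52
ee_pos: [0.3633, 0.4968, 0.2436]
orientation: [0.366, 3.092, 0.033]
wrist_force: [0.1, 0.9, -0.8]
grip_width: 0.852
```

```bash
python3 -c "
from h import *; import pickle
st()
f=eyes.grab_frame('top'); cv2.imwrite('pics/tF.png',f['pixels']); pickle.dump(f,open('topF.pkl','wb'))
f=eyes.grab_frame('scene'); cv2.imwrite('pics/sF.png',f['pixels'])
"
```

```text
t 27.52 p [0.3633 0.4968 0.2436] yawY 76.5 zaxis [ 0.03   0.018 -0.999] F [ 0.1   0.87 -0.78] T [-0.06  0.07  0.01] w 0.852 q [-1.35  0.37  0.43  1.65 -0.15  1.13  0.46]
```

View pics/tF.png

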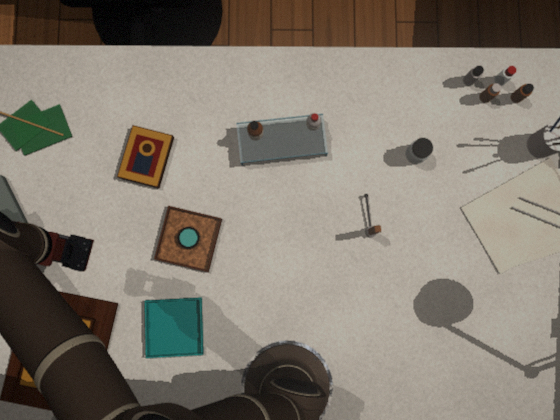

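View pics/sF.png

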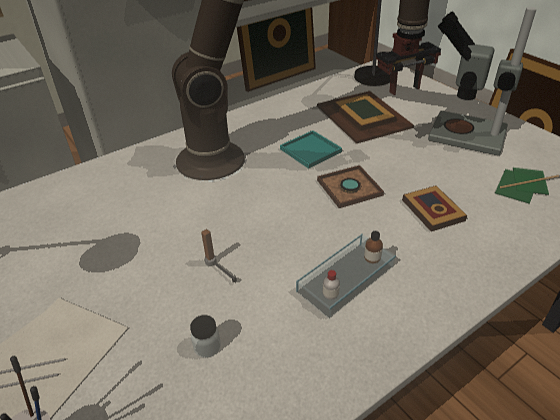

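The top view shows the lens centred in the cork tray at (188,238) and the rod standing at (373,230). The bottles, jar and panel are at their original pixels, and the arm isn't touching anything.

```bash
python3 -c "
from h import *
st(); job.sign_off()"
```

```text
t 27.62 p [0.3643 0.4927 0.2441] yawY 76.3 zaxis [ 0.03   0.017 -0.999] F [ 0.41 -0.28  0.05] T [-0.12 -0.02 -0.02] w 0.851 q [-1.35  0.37  0.44  1.65 -0.15  1.13  0.46]
the job is handed in; nothing more can be done
```

The job is handed in at about 27.6 s of the 72 s allowed; no verdict came back. I put the rod's cap into the lens's dish by touch; its lowest point sits about 6.7 mm above the foot's underside. I then drew the lens out of the gap, stood the rod on the open bench to the right, and set the lens down in the cork tray.

**Last checks:**
- **Final pictures:** the lens is in the middle of the tray and the rod stands clear of tray and riser. The bottles, jar and panel look unmoved. I judged these by eye.
- **Forces:** wrist readings put the press on the lens at about 6 N at most, against the 12 N limit. They carry about 1 N of noise and were only read between moves. The last reading was near zero, so the arm is touching nothing.

**What disagreed:** the top and wrist cameras differed by about 3–4 mm on where the lens was. I split the difference and the grasp centred on it. The tool also leaned about 0.03 rad by the end, so I did not measure the lens's flatness, though it looks flat in the pictures.

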